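# Hang the tool pail in the pottery cupboard

### The arm

A 6-joint arm with a two-finger parallel gripper is mounted at the origin on the work surface. World frame = base frame: x ahead of the robot, y to its left, z up, the work surface at z = 0. Lengths are in m, angles in degrees, forces in N, time in s.
With the tool pointing down it reaches from about 0.4 to 0.825 m from the base axis. Payload 7 kg.
Tool frame: the origin (TCP) lies on the centre line of the jaws, within the pads' length; the fingertips stand r.tip_reach ahead of it and the grasp point (between the pads) is the TCP (r.tip_reach is the distance from the TCP to the fingertips, in m); z points along the fingers, y is the line along which they close (so a half turn about z gives the same grasp; the last joint's range is limited). The gripper opens to 88 mm and grips with 3 to 60 N. Pads are 19 mm wide; open, the fingers measure 130 mm over their backs; the gripper's body (78 mm by 193 mm) begins 47 mm behind the grasp point.
Start: joints at [-48.295, 20.546, 0.682, 0, -70.136, -16.507], TCP at [0.287, -0.611, 0.246] pointing down, gripper open.
Joint ranges: [-176.03, 176.03], [-82.01, 121.73], [-58.28, 71.71], [-173.87, 95.51], [-174.79, -0.11], [-173.66, 173.66]. Speed limits (degrees/s): [136.94, 136.94, 172.46, 180, 180, 180].

### API

Orientations are given as [roll, pitch, yaw] about the fixed x, y, z axes, in that order (R = Rz(yaw) Ry(pitch) Rx(roll)).
In Python, from plant import sensors, cams, r gives the robot as it stands.
- The arm moves only by the tool drive_tool, never from a script. Its argument "rows" is a list of rows, each an object of numbers: "fingers": the gripper's target within -1 to 1 (fully open at 1, half-way at 0, shut at -1); "x", "y", "z": the shift along the tool's x, y, z in m; "spin": the turn about the tool's z in rad. A call has 1 to 10 rows; each row is the pose to reach, as a shift and turn from the pose commanded when the call began, along the tool's axes at that moment; what a row does not reach only later rows make up. A row lasts 1/8 s, in which the tool goes at most 62.5 mm and 10.7 degrees, less where a joint would pass 70% of its speed; a pose out of reach is approached as far as the arm can. A call with a gripper value outside its range is refused whole. The fingers move at their own pace and stop on an object; "newtons" is the grip in N (left out, the last holds). Time passes only in rows, so rows that repeat a pose let the fingers close. It gives the time, the measured TCP pose, the force, the opening and the grip force at its end, in the units of the state.
- sensors.get_state(): the state, without advancing time (a new reading comes with each control period).
- cams.capture(name): name is "scene" or "top" or "wrist"; returns a dict with "pixels" (480x640x3 uint8, red, green, blue), "intrinsics" (3x3 intrinsics, pixels), "eye" and "orientation" of the camera in the world; the wrist camera has in their place "T_tool_cam" (4x4, takes a point from camera to tool coordinates, whose origin is the TCP and whose axes are the flange's). Camera axes: x right, y up, looking along -z (the intrinsics and any distortion apply to the point x, -y, -z); pixel columns grow to the right and rows downward; lengths in m; the calibration is good to about 2 mm. A picture is of the moment at which its call begins: read the wrist's pose just before it. There is no depth.
- r.close_job(): hands the job in; it is judged then, once.
The state is a dict: "time_s": time; "joints": joint angles; "qd": joint speeds; "joint_torque": joint torques, N m; "tcp_pos": TCP position; "eef_rot": TCP orientation; "contact_force": force on the tool from outside, world axes, zero at the start; "moment": the same for the moment, N m; "gripper_width": finger opening in m; "gripper_force": force on a finger pad.
Only numpy, scipy, OpenCV 4.12 (cv2) and the standard library are available. Lean on these libraries where they do the work, as an engineer would, in place of code of your own. Each camera call takes 0.05 s, during which the arm holds its last target. There are 200 camera calls.

### The job

Pull the blue cupboard door wide open by its handle, at least square to the cupboard's front, then hang the yellow pail by its wire bail on the hook inside and let go. Leave the door open and the pail hanging still and upright. Do not touch the cupboard's frame with the pail or the robot, and leave everything else on the table where it stands.

Things in the scene. Friction and masses are not known exactly. Their poses are not given: they have to be found in the camera images.
- cupboard: small white cupboard fixed on the table, 130 deep (its x) x 280 wide (its y) x 290 mm high. Origin: centre of its underside; its open front lies in the plane x = -65 mm and faces its -x, towards the robot; position and yaw vary. The roof is three thin wires along x (y = -64, 0, 64 mm) and the back is open but for rails, so the inside can be seen from above and behind
- frame: the cupboard's fixed white frame (same origin and axes as the cupboard): 12 mm side walls, so the opening is 256 mm wide; floor with its top 24 mm above the table; lintel across the front, 15 x 15 mm, underside 275 mm above the table; roof wires 281 to 287 mm above the table; wooden back rail that carries the hook, its front face at x = +55 mm. Not to be touched
- door (a joint): blue door's hinge angle in rad: 0 shut, grows as it opens towards the robot, up to 1.95; starts between 0 and 0.06. The hinge is upright, on the cupboard's left (+y) edge: seen from above the door opens clockwise about it, its free end swinging towards the robot and then to +y. It moves easily (about 0.1 N m of friction) and stays where it is left. Panel 14 mm thick, 276 wide, from 16 to 286 mm above the table; its free edge is 278 mm from the hinge axis
- door_hinge (a point): point on the hinge axis, 151 mm above the table, at x = -66, y = +140 mm in the cupboard's frame. Its axes turn with the door: when shut they are the cupboard's; the door panel runs along its -y
- handle: the door's upright round steel bar handle, 12 mm thick, from 160 to 284 mm above the table (origin at the foot of the hinge axis, turns with the door). Its centre line is at x = -54, y = -248 mm from the hinge axis in the door's frame, i.e. 40 mm off the panel's outer face. Two standoffs join it to the panel at 176 and 241 mm above the table; above 250 mm it is bare and can be pinched from above
- handle_top (a point): upper end of the handle bar, on its centre line, 284 mm above the table; axes turn with the door, -x points out of its outer face
- hook: red hook of 8 mm round bar screwed to the back rail; origin on the rail's front face; same yaw as the cupboard. It comes out along its -x and dips to a 18 mm long level valley, then turns up; its place along the rail (within 20 mm of the middle) and its height vary
- hook_seat (a point): top of the bar in the hook's valley, where the bail comes to rest: 57 mm in front of the rail, 63 mm inside the front plane, about 210 mm above the table; axes as the cupboard's
- hook_tip (a point): top of the hook's upturned tip: 21 mm before the seat (towards the opening, its -x) and 22 mm above it
- pail: small yellow steel pail, open cylinder 60 mm outer diameter, 90 mm high, 3 mm wall, 150 to 310 g, standing upright on the table. Origin: centre of its underside. A stiff steel wire bail (6 mm wire, does not fold) stands upright over it in the pail's y-z plane: legs at y = -29.5 and +29.5 mm up to z = 122 mm, then sloping to a peak on the axis, outer top at z = 167 mm. Below the bail the hook passes along the pail's x
- bail_top (a point): underside of the bail's peak, on the pail's axis, 161 mm above the pail's underside: this point comes to rest on hook_seat; axes as the pail's
- bowl: loose terracotta bowl, 220 mm across, 75 mm high, on the left; leave alone
- tool_jar: loose blue ceramic cup, 96 mm across, 100 mm high, right of the cupboard; leave alone
- glaze_jar: loose white jar with a red band, 72 mm across, 85 mm high, far right; leave alone
- mug: loose white mug, 80 mm across, 95 mm high, on the left; leave alone
- bat: loose wooden disc, 170 mm across, 10 mm thick, lying near left; leave alone
- spatula: loose spatula lying on the right; leave alone
Not all that is in view belongs to the job. What is meant by the pail is not green, pink or red, and is the larger of those in its own colour.

How it is judged (in metres and radians):
On the way, in this order (a step that is already met when the one before it is completed fails the run):
1. the door is being drawn open (past 0.3 rad) with the fingers on its handle, the pail still standing on the table (value of joint door above 0.3 rad and contact force between the fingers and handle above 0.2 N and height (world z) of pail below 0.01 m).
2. the door stands wide open, at least 1.45 rad (value of joint door above 1.45 rad), for 0.2 s.
3. the pail is lifted off the table (height (world z) of pail above 0.025 m), for 0.2 s.
At the end, for the whole second after the job is handed in: The door is open by at least 1.45 rad; the pail hangs by its bail in the hook's valley (underside of the bail's peak within -20 to +25 mm along x, 15 mm along y and 12 mm in height of hook_seat), its weight on the hook, within 0.25 rad of upright and at rest (below 0.05 m/s and 0.6 rad/s) (value of joint door above 1.45 rad and x of bail_top in the frame of hook_seat between -0.02 and 0.025 m and y of bail_top in the frame of hook_seat between -0.015 and 0.015 m and z of bail_top in the frame of hook_seat between -0.012 and 0.012 m and contact force between pail and hook above 0.5 N and angle between pail's own z axis and vertical below 0.25 rad and linear speed of pail below 0.05 m/s and angular speed of pail below 0.6 rad/s); the robot touches nothing.
It fails at once if the pail touches the cupboard's frame (over 1 N) (contact force between pail and frame above 1 N).
It fails at once if the robot touches the cupboard's frame (over 1 N) (contact force between any of the arm, the fingers and frame above 1 N).
It fails at once if a bystander is moved by more than 25 mm (distance of any of bowl, tool_jar, glaze_jar, mug, bat, spatula from where it was at the start of the episode above 0.025 m).
It also fails if it takes over 67 s, if anything falls off the work surface, if the arm or the gripper's body presses on something with over 40 N, if the wrist force passes 120 N, or if a joint passes its speed limit or range.

## Working session

There is one attempt and no reset: what is moved stays moved. The work goes in short steps, Python scripts to look and compute and a tool call to move; the robot and the scene stay as the last step left them, time stands still between calls to the robot, and variables do not carry over. Pictures are saved under pics/ and viewed, at most 10 in all, crops included, and the job is handed in when it is done.

Besides the shell and the picture viewer there is one more tool, called after ">>>" as a command line: name --argument value ..., lists and objects as JSON in quotes. drive_tool: Moves the arm, as the interface text tells. Its arguments: {"type":"object","properties":{"rows":{"type":"array"},"newtons":{"type":"number"}},"required":["rows"]}

```bash
ls; mkdir -p pics
python3 - <<'E'
from plant import sensors,cams,r
import cv2,numpy as np
print(r.tip_reach); print(sensors.get_state())
for n in("scene","top"):
    c=cams.capture(n); cv2.imwrite(f"pics/{n}0.png",c["pixels"][:,:,::-1]); np.savez(f"pics/{n}0.npz",**{k:np.array(v) for k,v in c.items()})
    print({k:v for k,v in c.items() if k!="pixels"})
E
```

```text
pics
0.019
{'time_s': 0.0, 'joints': array([-4.82937778e+01,  2.05914142e+01,  6.32754743e-01, -1.98131818e-02,
       -7.01345060e+01, -1.65084639e+01]), 'qd': array([ 0.0058763 ,  0.0147606 ,  0.02161816, -0.03102174, -0.02620807,
        0.00202301]), 'joint_torque': array([ 4.85823675e-04, -5.82714200e+01,  2.93064612e+01,  6.99748233e+00,
        6.93586378e-03, -1.56536134e-04]), 'tcp_pos': array([ 0.28717463, -0.61035778,  0.24461611]), 'eef_rot': array([ 1.79905382e+02, -8.61841693e-03, -1.54808983e+02]), 'contact_force': array([1.12638819, 0.03885887, 0.72807143]), 'moment': array([ 0.09437813,  0.01809494, -0.01922599]), 'gripper_force': 0.0, 'gripper_width': 0.08785381579114003}
{'intrinsics': array([[601.55957103,   0.        , 314.36719626],
       [  0.        , 601.55957103, 247.42734432],
       [  0.        ,   0.        ,   1.        ]]), 'eye': array([ 1.24087293, -0.90872835,  1.18274182]), 'orientation': array([48.15417921,  0.36515665, 39.4267841 ])}
{'intrinsics': array([[606.0698722 ,   0.        , 320.72436261],
       [  0.        , 606.0698722 , 241.5175498 ],
       [  0.        ,   0.        ,   1.        ]]), 'eye': array([ 0.21385342, -0.01493995,  1.65583034]), 'orientation': array([ 11.77047716,  -0.20582344, -90.97887188])}
```

View pics/scene0.png

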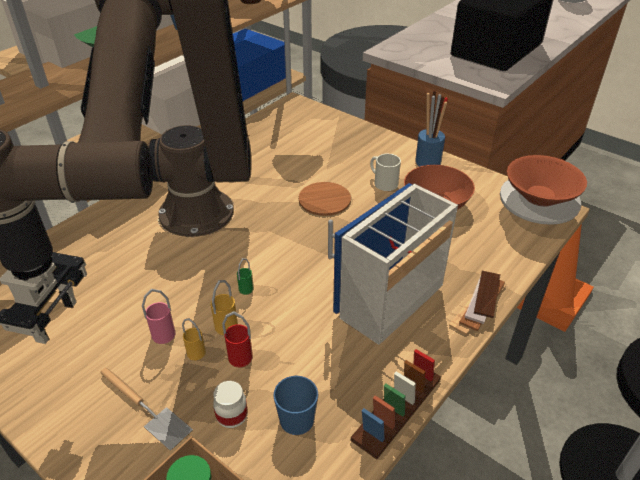

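View pics/top0.png

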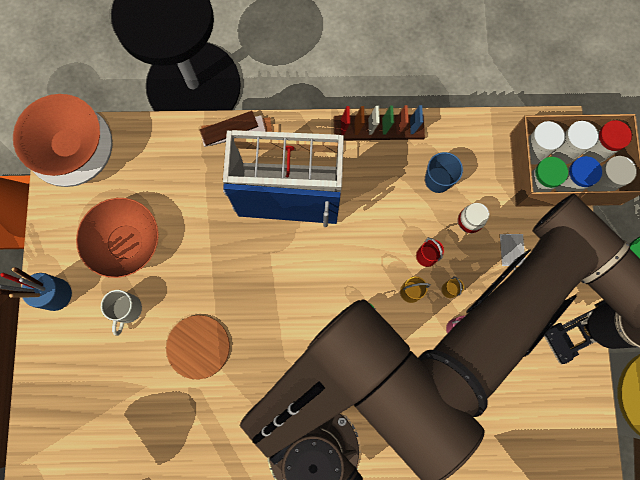

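The scene view shows the cupboard at about (395,260) with its handle at (331,240). The large yellow pail is at (224,310) and the small one at (194,345). In the top view, the cupboard top is at (285,155), the handle top is near (327,203), the hook is at (289,160) and the large pail is at (413,290). Next I'll crop for detail.

```bash
cat > h.py <<'E'
import numpy as np,cv2
from scipy.spatial.transform import Rotation as R
def ray(c,u,v):
    K=c["intrinsics"]; d=np.array([(u-K[0,2])/K[0,0],-(v-K[1,2])/K[1,1],-1.])
    return np.array(c["eye"]),R.from_euler('xyz',c["orientation"],degrees=True).as_matrix()@d
def plane(c,u,v,z):
    e,d=ray(c,u,v); return e+d*(z-e[2])/d[2]
def proj(c,p):
    q=R.from_euler('xyz',c["orientation"],degrees=True).as_matrix().T@(np.array(p)-c["eye"]);K=c["intrinsics"]
    return K[0,2]+K[0,0]*q[0]/-q[2],K[1,2]-K[1,1]*q[1]/-q[2]
def two(c1,p1,c2,p2):
    e,d=ray(c1,*p1);f,g=ray(c2,*p2);d/=np.linalg.norm(d);g/=np.linalg.norm(g)
    s=np.linalg.lstsq(np.c_[d,-g],f-e,rcond=None)[0];a=e+s[0]*d;b=f+s[1]*g
    return (a+b)/2,np.linalg.norm(a-b)
E
python3 - <<'E'
import numpy as np,cv2
from h import *
t=dict(np.load("pics/top0.npz"));s=dict(np.load("pics/scene0.npz"))
def crop(c,x0,y0,w,h,k): return cv2.resize(np.ascontiguousarray(c["pixels"][y0:y0+h,x0:x0+w,::-1]),(w*k,h*k),interpolation=cv2.INTER_CUBIC)
m=np.zeros((600,800,3),np.uint8)
m[:300,:400]=crop(t,215,120,133,100,3)[:300,:399].shape and cv2.resize(crop(t,215,120,133,100,3),(400,300))
m[:300,400:]=cv2.resize(crop(t,380,230,100,75,4),(400,300))
m[300:,:400]=cv2.resize(crop(s,320,180,133,100,3),(400,300))
m[300:,400:]=cv2.resize(crop(s,175,270,100,75,4),(400,300))
cv2.imwrite("pics/m.png",m)
hsv=cv2.cvtColor(t["pixels"],cv2.COLOR_RGB2HSV)
g=cv2.inRange(hsv,(0,150,60),(8,255,255))|cv2.inRange(hsv,(174,150,60),(180,255,255));g[:, :270]=0;g[:,310:]=0;g[:130]=0;g[190:]=0
ys,xs=np.nonzero(g);print("hook px",xs.min(),xs.max(),ys.min(),ys.max(),[(y,xs[ys==y].mean()) for y in np.unique(ys)])
y=cv2.inRange(hsv,(18,150,60),(30,255,255))
n,l,st,ce=cv2.connectedComponentsWithStats(y)
for i in range(1,n):
    if st[i,4]>60: print("top yel",st[i],ce[i])
y=cv2.inRange(cv2.cvtColor(s["pixels"],cv2.COLOR_RGB2HSV),(18,170,60),(30,255,255))
n,l,st,ce=cv2.connectedComponentsWithStats(y)
for i in range(1,n):
    if st[i,4]>60: print("scene yel",st[i],ce[i])
E
```

```text
hook px 286 293 145 176 [(np.int64(145), np.float64(287.5)), (np.int64(146), np.float64(289.0)), (np.int64(147), np.float64(289.5)), (np.int64(148), np.float64(289.5)), (np.int64(149), np.float64(289.5)), (np.int64(150), np.float64(289.5)), (np.int64(151), np.float64(288.5)), (np.int64(152), np.float64(288.0)), (np.int64(153), np.float64(288.0)), (np.int64(154), np.float64(288.0)), (np.int64(155), np.float64(288.0)), (np.int64(156), np.float64(288.0)), (np.int64(157), np.float64(288.0)), (np.int64(158), np.float64(288.0)), (np.int64(159), np.float64(288.0)), (np.int64(160), np.float64(288.0)), (np.int64(161), np.float64(288.0)), (np.int64(162), np.float64(288.0)), (np.int64(163), np.float64(288.0)), (np.int64(164), np.float64(288.0)), (np.int64(165), np.float64(288.0)), (np.int64(166), np.float64(288.0)), (np.int64(167), np.float64(288.0)), (np.int64(168), np.float64(288.0)), (np.int64(169), np.float64(288.0)), (np.int64(170), np.float64(288.0)), (np.int64(171), np.float64(288.0)), (np.int64(172), np.float64(287.5)), (np.int64(175), np.float64(286.5)), (np.int64(176), np.float64(287.0))]
top yel [400 276  28  27 460] [412.84565217 289.81304348]
top yel [441 279  19  19 263] [450.49809886 288.28136882]
top yel [ 618  354   22   81 1230] [630.61869919 393.77804878]
scene yel [213 294  22  41 479] [221.9519833  310.02713987]
scene yel [225 315  12  14  89] [230.46067416 320.85393258]
scene yel [183 328  22  32 470] [193.40851064 344.42765957]
```

View pics/m.png

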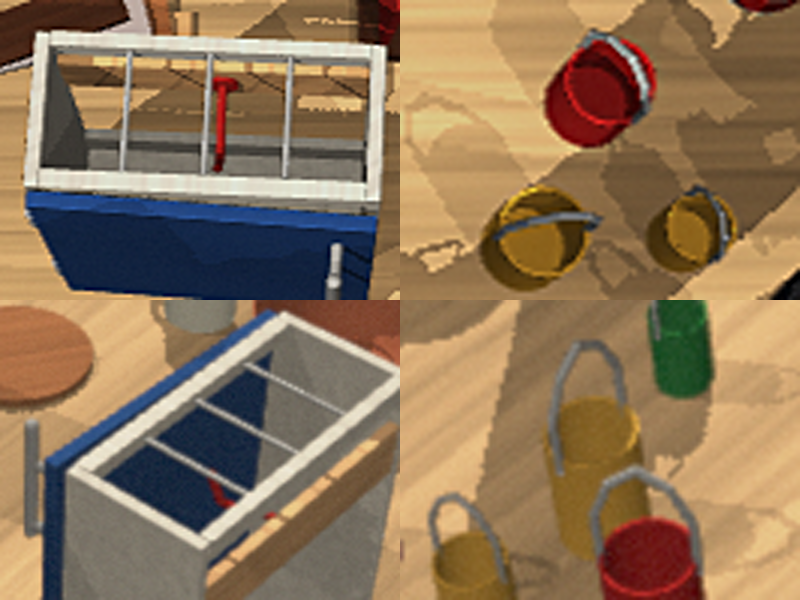

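Top view: the frame's top corners are at about (227.6,131), (343,134), (223,182) and (341,186), with the handle top at (326.7,202). In the pail crop, the bail spans (404.5,289.5) to (430,285) and peaks at (417,285). In the scene view, the bail peak is at (222.5,281) and the handle top at (330.3,220.5).

Run:
```python
import numpy as np
from h import *
np.set_printoptions(precision=4,suppress=True)
t=dict(np.load("pics/top0.npz"));s=dict(np.load("pics/scene0.npz"))
T=lambda x,y:(215+x/3.0075,120+y/3.0075); S=lambda x,y:(320+x/3.0075,180+(y-300)/3.0075)
bl,br,fl,fr=[plane(t,*T(*p),.29) for p in((38,33),(385,43),(25,187),(380,200))]
print(bl,br,fl,fr,np.linalg.norm(bl-br),np.linalg.norm(fl-fr),np.linalg.norm(bl-fl))
for a,b in((bl,br),(fl,fr)): d=a-b; print("yaw",np.degrees(np.arctan2(-d[0],d[1])))
sfl,sfr,sbr=[plane(s,*S(*p),.29) for p in((283,312),(68,468),(207,547))]
print("scene fl fr br",sfl,sfr,sbr); d=sfl-sfr; print("yaw",np.degrees(np.arctan2(-d[0],d[1])))
print("handle",two(t,T(336,245),s,S(31,422)),plane(t,*T(336,246),.284),plane(s,*S(31,423),.284))
print("hook top tip z.232",plane(t,287,175,.232),plane(t,288,165,.21),plane(t,288,150,.22))
P=lambda x,y:(380+(x-400)/4,230+y/4); Q=lambda x,y:(175+(x-400)/4,270+(y-300)/4)
print("bail peak",two(t,P(551,219),s,Q(590,342)),plane(t,*P(551,219),.165),plane(s,*Q(590,345),.165))
a,b=plane(t,*P(502,237),.125),plane(t,*P(600,220),.125);print("bail ends",a,b,(a+b)/2,np.degrees(np.arctan2(*(a-b)[[1,0]])))
import cv2
# rim of pail by plane z=.09 
print("rim ctr",plane(t,*P(545,230),.09), "small",plane(t,450.5,288,.05),"red",plane(t,430,252,.07))
```

```text
[0.772  0.1933 0.29  ] [ 0.7592 -0.0825  0.29  ] [0.6444 0.2016 0.29  ] [ 0.6294 -0.0754  0.29  ] 0.2760272131220948 0.27737055145837775 0.12785047215056877
yaw -2.647405372184484
yaw -3.0999727146837714
scene fl fr br [0.6464 0.2006 0.29  ] [ 0.6282 -0.0715  0.29  ] [ 0.7588 -0.0777  0.29  ]
yaw -3.825039063424906
handle (array([ 0.5843, -0.0467,  0.2991]), np.float64(0.018412816068833555)) [ 0.5945 -0.0404  0.284 ] [ 0.5688 -0.0412  0.284 ]
hook top tip z.232 [0.6786 0.0548 0.232 ] [0.7119 0.0533 0.21  ] [0.7477 0.0525 0.22  ]
bail peak (array([ 0.4131, -0.2633,  0.1599]), np.float64(0.004195203842614585)) [ 0.4111 -0.2641  0.165 ] [ 0.4205 -0.2668  0.165 ]
bail ends [ 0.4054 -0.2391  0.125 ] [ 0.4152 -0.3019  0.125 ] [ 0.4103 -0.2705  0.125 ] 98.88291787698327
rim ctr [ 0.4139 -0.2723  0.09  ] small [ 0.4161 -0.3702  0.05  ] red [ 0.5109 -0.317   0.07  ]
```

The vertical tool can't carry the pail under the lintel, so I need to know what the drive does with a pose out of reach, in particular whether it lets the tool tilt. I'll test that in free air, up and outward.

>>> drive_tool --rows '[{"fingers": 1, "z": -0.06}, {"fingers": 1, "z": -0.12}, {"fingers": 1, "z": -0.15, "y": -0.06}, {"fingers": 1, "z": -0.15, "y": -0.12}, {"fingers": 1, "z": -0.15, "y": -0.18}, {"fingers": 1, "z": -0.15, "y": -0.24}, {"fingers": 1, "z": -0.15, "y": -0.3}, {"fingers": 1, "z": -0.15, "y": -0.3}]'

```text
invalid input
```

```bash
python3 -c "
from plant import sensors
s=sensors.get_state();print(s['joints'],s['tcp_pos'],s['eef_rot'])"
```

```text
[-4.82978051e+01  2.05868161e+01  6.39609062e-01 -1.62309751e-02
 -7.01378423e+01 -1.65084681e+01] [ 0.28714349 -0.61042291  0.24473137] [ 1.79914120e+02 -9.53928146e-03 -1.54811792e+02]
```

>>> drive_tool --rows '[{"fingers": 1, "x": 0, "y": 0, "z": -0.06, "spin": 0}, {"fingers": 1, "x": 0, "y": 0, "z": -0.12, "spin": 0}, {"fingers": 1, "x": 0, "y": -0.06, "z": -0.15, "spin": 0}, {"fingers": 1, "x": 0, "y": -0.12, "z": -0.15, "spin": 0}, {"fingers": 1, "x": 0, "y": -0.18, "z": -0.15, "spin": 0}, {"fingers": 1, "x": 0, "y": -0.24, "z": -0.15, "spin": 0}, {"fingers": 1, "x": 0, "y": -0.3, "z": -0.15, "spin": 0}, {"fingers": 1, "x": 0, "y": -0.3, "z": -0.15, "spin": 0}]'

```text
time_s: 1.1
tcp_pos: [0.4006, -0.8505, 0.3634]
eef_rot: [-178.7, -0.3, -154.8]
contact_force: [0.9, -0.2, -0.8]
gripper_width: 0.0874
gripper_force: 0.0
```

```bash
python3 -c "
from plant import sensors
s=sensors.get_state();print(s['joints'],s['tcp_pos'],s['eef_rot'])"
```

```text
[ -52.78257568   52.13935643   71.32831202    0.59821101 -108.00246812
  -11.80443454] [ 0.40062963 -0.85046178  0.36335079] [-178.72209528   -0.31012638 -154.78124317]
```

>>> drive_tool --rows '[{"fingers": 1, "x": 0, "y": -0.3, "z": 0, "spin": 0}, {"fingers": 1, "x": 0, "y": -0.3, "z": 0, "spin": 0}, {"fingers": 1, "x": 0, "y": -0.3, "z": 0, "spin": 0}, {"fingers": 1, "x": 0, "y": -0.3, "z": 0, "spin": 0}, {"fingers": 1, "x": 0, "y": -0.3, "z": 0, "spin": 0}, {"fingers": 1, "x": 0, "y": -0.3, "z": 0, "spin": 0}]'

```text
time_s: 1.85
tcp_pos: [0.4269, -0.9073, 0.2976]
eef_rot: [-174.5, -0.6, -154.8]
contact_force: [-0.0, -0.1, 0.3]
gripper_width: 0.0877
gripper_force: 0.0
```

```bash
python3 -c "
from plant import sensors
s=sensors.get_state();print(s['joints'],s['tcp_pos'],s['eef_rot'])"
```

```text
[-53.17030609  56.66350547  71.67203263   1.70152274 -99.695883
 -11.2691818 ] [ 0.42685922 -0.90733425  0.29762035] [-174.46320611   -0.57405956 -154.83165467]
```

The tool tilts by a few degrees when the pose is out of reach. Next I'll check whether the tilt remains once the arm comes back within reach.

>>> drive_tool --rows '[{"fingers": 1, "x": 0, "y": 0.06, "z": 0, "spin": 0}, {"fingers": 1, "x": 0, "y": 0.12, "z": 0, "spin": 0}, {"fingers": 1, "x": 0, "y": 0.18, "z": 0, "spin": 0}, {"fingers": 1, "x": 0, "y": 0.2, "z": 0, "spin": 0}, {"fingers": 1, "x": 0, "y": 0.2, "z": 0, "spin": 0}]'

```text
time_s: 2.48
tcp_pos: [0.3395, -0.7227, 0.2797]
eef_rot: [-174.6, -0.6, -154.8]
contact_force: [0.4, -1.5, 0.8]
gripper_width: 0.0878
gripper_force: 0.0
```

```bash
python3 -c "
from plant import sensors
s=sensors.get_state();print(s['joints'],s['tcp_pos'],s['eef_rot'])"
```

```text
[-50.05688523  28.34545565  16.17150946   2.01519237 -72.7500309
 -15.22683054] [ 0.33946738 -0.72271537  0.27967189] [-174.59293937   -0.571606   -154.79837776]
```

The tilt persists, because the commanded pose is re-based on what the arm reached. So I can build up an outward tilt at the edge of reach whenever I need it. I'll fit the arm's planar geometry to see which tilts are usable at the cupboard.

Run:
```python
import numpy as np
D=[(20.59,.64,-70.137,.6746,.2447),(52.139,71.328,-108.0,.9401,.3634),(56.66,71.67,-99.696,1.0027,.2976),(28.345,16.17,-72.75,.7985,.2797)]
A=[];b=[]
for j2,j3,j5,rr,z in D:
    j2,de,t=np.radians([j2,j2-j3,90+j5-j2+j3]);s,c=np.sin,np.cos
    A+=[[1,s(j2),c(de),s(t),0],[0,c(j2),-s(de),-c(t),1]];b+=[rr,z]
x,res,rk,sv=np.linalg.lstsq(np.array(A),b,rcond=None);print(x,res,sv,np.array(A)@x-b)
```

```text
[0.04602546 0.57961197 0.45290019 0.38604459 0.24580259] [2.69462044e-05] [3.38806221 2.83731442 0.64443233 0.22958013 0.05178068] [ 0.00039819  0.0031158  -0.00072228  0.00103842  0.00074775 -0.00032896
 -0.00042366 -0.00382526]
```

```bash
cat > fk.py <<'E'
import numpy as np
from scipy.spatial.transform import Rotation as R
from scipy.optimize import least_squares
P=np.array([0.046,0.5796,0.4529,0.386,0.2458]); S4=1
M=np.array([[0,0,1],[-1,0,0],[0,-1,0]],float) # columns tool x,y,z in forearm frame
LO=np.array([-176,-82,-58.28,-173.87,-174.79,-173.66]);HI=np.array([176,121.7,71.71,95.51,-.11,173.66])
def fk(q,s4=None):
    s4=S4 if s4 is None else s4
    j=np.radians(q);d=j[1]-j[2]
    B=R.from_euler('z',j[0]).as_matrix();F=B@R.from_euler('y',d).as_matrix()@R.from_euler('x',s4*j[3]).as_matrix()@R.from_euler('y',-j[4]).as_matrix()
    T=F@M@R.from_euler('z',-j[5]).as_matrix()
    w=B@np.array([P[0]+P[1]*np.sin(j[1])+P[2]*np.cos(d),0,P[4]+P[1]*np.cos(j[1])-P[2]*np.sin(d)])
    return w+P[3]*T[:,2],T,w
def tool(az,beta,roll=0): # tool z at azimuth az, beta below horizontal; tool y horizontal
    a,b=np.radians([az,beta]);z=np.array([np.cos(a)*np.cos(b),np.sin(a)*np.cos(b),-np.sin(b)]);y=np.array([-np.sin(a),np.cos(a),0])
    return np.c_[np.cross(y,z),y,z]@R.from_euler('z',roll,degrees=True).as_matrix()
def ik(p,T,q0):
    f=lambda q:np.r_[(fk(q)[0]-p)*10,R.from_matrix(T.T@fk(q)[1]).as_rotvec()*3,(q-q0)*1e-5]
    s=least_squares(f,np.clip(q0,LO+.01,HI-.01),bounds=(LO,HI));p2,T2,_=fk(s.x)
    return s.x,np.linalg.norm(p2-p),np.degrees(np.linalg.norm(R.from_matrix(T.T@T2).as_rotvec()))
E
python3 - <<'E'
from fk import *
import fk
np.set_printoptions(precision=1,suppress=True)
q=np.array([-50.057,28.345,16.17,2.015,-72.75,-15.227])
Tm=R.from_euler('xyz',[-174.593,-.572,-154.798],degrees=True).as_matrix()
for s in(1,-1):
    p,T,_=fk.fk(q,s);print(s,p.round(4),np.degrees(R.from_matrix(T.T@Tm).as_rotvec()))
for S in (1,-1):
  fk.S4=S
  for az in(-45,-30,-3,25,40):
    for be in(35,45):
      best=None
      for k in(0,60,-60,-120,-165):
       for roll in(0,180,):
        for j6 in(-90,0,90):
          x,e,a=ik(np.array([.68,.058,.14]),tool(az,be,roll),np.array([0,30,-20,k,-50,j6.__float__()]))
          if best is None or e*100+a<best[0]: best=(e*100+a,x,e,a,roll)
      print(S,az,be,best[1],best[2].round(4),best[3].round(2),best[4])
E
```

```text
1 [ 0.5 -0.6  0.3] [ 1.   3.7 -1.2]
-1 [ 0.5 -0.6  0.3] [ 0.  0. -0.]
1 -45 35 [ 31.7  27.9 -33.2 -82.  -53.6 -54.3] 0.0 0.0 180
1 -45 45 [ 27.3  23.6 -29.8 -69.8 -45.9 -37.8] 0.0 0.0 180
1 -30 35 [  28.    23.7  -42.7 -103.6  -45.6  118.3] 0.0 0.0 0
1 -30 45 [ 23.7  19.3 -37.7 -86.6 -34.8 -39.7] 0.0 0.0 180
1 -3 35 [  11.6   19.1  -53.4 -160.6  -38.3  -83. ] 0.0 0.0 180
1 -3 45 [  10.1   14.5  -46.  -147.5  -17.3  112. ] 0.0 0.0 0
1 25 35 [ -13.4   16.4  -40.3   95.5  -32.2 -143. ] 0.0236 9.91 180
1 25 45 [  -8.1   15.2  -40.3   95.5  -23.1 -148.1] 0.0072 2.97 180
1 40 35 [ -19.    23.2  -39.9   95.5  -45.3 -125.8] 0.0064 2.73 180
1 40 45 [-14.   19.4 -37.6  86.3 -35.   39.7] 0.0 0.0 0
-1 -45 35 [ 31.7  27.9 -33.2  82.  -53.6 -54.3] 0.0 0.0 180
-1 -45 45 [ 27.3  23.6 -29.8  69.8 -45.9 -37.8] 0.0 0.0 180
-1 -30 35 [ 28.7  23.1 -39.9  95.5 -45.1 126. ] 0.0067 2.87 0
-1 -30 45 [ 23.7  19.3 -37.7  86.6 -34.8 140.3] 0.0 0.0 0
-1 -3 35 [   1.7   18.   -53.3 -173.9  -35.6   82.3] 0.014 7.45 0
-1 -3 45 [   3.3   13.7  -45.7 -173.9  -13.5 -100.4] 0.0096 5.91 180
-1 25 35 [ -10.9   20.6  -50.  -132.2  -40.4 -107.6] 0.0 0.0 180
-1 25 45 [  -7.6   16.   -43.4 -112.   -24.2   48.2] 0.0 0.0 0
-1 40 35 [ -18.4   23.8  -42.6 -103.2  -45.7 -118.5] 0.0 0.0 180
-1 40 45 [-14.   19.4 -37.6 -86.3 -35.   39.7] 0.0 0.0 0
```

The rotation model is exact with the j4 sign at -1, but the arm also has a lateral offset. I'll refit the positions in 3D.

```bash
cat >> fk.py <<'E'
S4=-1; LAT=0.
def fk(q,s4=None):
    j=np.radians(q);d=j[1]-j[2]
    B=R.from_euler('z',j[0]).as_matrix();F=B@R.from_euler('y',d).as_matrix()@R.from_euler('x',-j[3]).as_matrix()@R.from_euler('y',-j[4]).as_matrix()
    T=F@M@R.from_euler('z',-j[5]).as_matrix()
    w=B@np.array([P[0]+P[1]*np.sin(j[1])+P[2]*np.cos(d),LAT,P[4]+P[1]*np.cos(j[1])-P[2]*np.sin(d)])
    return w+P[3]*T[:,2],T,w
E
cat > data.py <<'E'
D=[([-48.2978,20.5868,.6396,-.0162,-70.1378,-16.5085],[.28714,-.61042,.24473]),([-52.78258,52.13936,71.32831,.5982,-108.00247,-11.80443],[.40063,-.85046,.36335]),([-53.17031,56.66351,71.67203,1.70152,-99.69588,-11.26918],[.42686,-.90733,.29762]),([-50.05689,28.34546,16.17151,2.01519,-72.75003,-15.22683],[.33947,-.72272,.27967])]
E
python3 - <<'E'
import fk,numpy as np
from data import D
np.set_printoptions(precision=4,suppress=True)
def f(x):
    fk.P=x[:5];fk.LAT=x[5];return np.concatenate([fk.fk(np.array(q))[0]-p for q,p in D])
s=fk.least_squares(f,[0.05,.58,.45,.3,.3,-.2]);print(s.x,s.fun)
E
```

```text
[ 0.0037  0.5962  0.4622  0.3724  0.2196 -0.1915] [ 0.0006 -0.0002  0.003  -0.0004  0.0008  0.0018  0.0002 -0.0006 -0.0013
 -0.0005  0.0001 -0.0035]
```

```bash
cat >> fk.py <<'E'
P=np.array([.0037,.5962,.4622,.3724,.2196]);LAT=-.1915
def follow(q,pts,T,T0=None,n=12):
    out=[]
    p=fk(q)[0]
    for t in pts:
        t=np.array(t);w=0;j=0
        for k in range(1,n+1):
            x,e,a=ik(p+(t-p)*k/n,T,q);j=max(j,np.abs(x-q).max());q=x;w=max(w,e*1000+a)
        out.append((q,w,j));p=t
    return out
E
python3 - <<'E'
from fk import *
np.set_printoptions(precision=0,suppress=True)
for az in(-50,-40,-30,-20,-10,0,10,20,30,40):
  for be in(30,38,46):
   for roll in(0,180):
    # ratchet end: j4=0, j1=az, extended
    q=np.array([az,20.,20.,0,-be,-90. if roll==0 else 90.]);q[4]=-(be-(q[1]-q[2]))
    p,T,_=fk(q)
    T=tool(az,be,roll); 
    o=follow(q,[(.55,-.2,.40),(.33,-.27,.25),(.413,-.27,.06),(.413,-.27,.25),(.55,.05,.22),(.68,.06,.16)],T)
    print(az,be,roll,"start p",p.round(2),"err",[round(x[1],1) for x in o],"jump",[round(x[2]) for x in o],o[2][0],o[-1][0])
E
```

```text
-50 30 0 start p [ 0. -1.  1.] err [np.float64(54.4), np.float64(77.0), np.float64(119.5), np.float64(115.6), np.float64(118.1), np.float64(116.8)] jump [15, 3, 4, 3, 3, 1] [  -1.   -4.  -54.   51.  -22. -174.] [  35.   21.  -13.   37.  -61. -174.]
-50 30 180 start p [ 0. -1.  1.] err [np.float64(0.0), np.float64(59.4), np.float64(165.2), np.float64(152.0), np.float64(122.8), np.float64(231.5)] jump [15, 35, 14, 6, 22, 7] [ 111.  -82.  -58.   27. -149.  -51.] [ 152.  -82.  -58.   30. -165.  -73.]
-50 38 0 start p [ 0. -1.  1.] err [np.float64(36.7), np.float64(56.7), np.float64(95.2), np.float64(91.4), np.float64(99.6), np.float64(98.4)] jump [11, 3, 4, 3, 3, 1] [  -1.   -1.  -53.   48.  -22. -174.] [  33.   20.  -13.   33.  -58. -174.]
-50 38 180 start p [ 0. -1.  1.] err [np.float64(0.0), np.float64(35.5), np.float64(150.1), np.float64(136.4), np.float64(114.8), np.float64(226.2)] jump [11, 23, 15, 4, 21, 6] [ 108.  -82.  -58.   27. -145.  -49.] [ 150.  -82.  -58.   32. -161.  -72.]
-50 46 0 start p [ 0. -1.  1.] err [np.float64(19.1), np.float64(36.4), np.float64(71.7), np.float64
[... 12591 characters left out ...]
-121.  -29.   56.]
40 38 180 start p [1. 0. 1.] err [np.float64(19.4), np.float64(72.6), np.float64(91.3), np.float64(88.9), np.float64(59.0), np.float64(38.8)] jump [11, 2, 2, 2, 4, 2] [-22.  10. -40. -40. -32. 174.] [ 13.  13. -32. -66. -18. 174.]
40 46 0 start p [1. 0. 1.] err [np.float64(0.0), np.float64(0.0), np.float64(0.0), np.float64(0.0), np.float64(0.0), np.float64(0.0)] jump [9, 3, 3, 3, 5, 3] [-41.  26. -41. -76. -45.  57.] [ 10.  16. -36. -96. -20.  28.]
40 46 180 start p [1. 0. 1.] err [np.float64(1.7), np.float64(53.0), np.float64(70.3), np.float64(68.0), np.float64(39.7), np.float64(17.5)] jump [9, 2, 2, 2, 4, 1] [-22.  12. -40. -37. -31. 174.] [ 13.  15. -32. -64. -18. 174.]
```

Tool azimuth about +40° with the axis about 35° below horizontal works for both picking and placing, with margin on every joint. The door comes first, with the tool near vertical, so I'll work out the shift to hover over the handle.

```bash
cat > go.py <<'E'
import sys,numpy as np
from plant import sensors
from scipy.spatial.transform import Rotation as R
def st():
    s=sensors.get_state();return s,s['tcp_pos'],R.from_euler('xyz',s['eef_rot'],degrees=True).as_matrix()
def shift(p):
    s,q,T=st();return (T.T@(np.array(p)-q)).round(4)
if __name__=="__main__":
    s,q,T=st();print("t",s['time_s'],"q",s['joints'].round(1),"p",q.round(4),"rot",s['eef_rot'].round(1),"zaxis",T[:,2].round(3))
    for a in sys.argv[1:]: print(a,shift(eval(a)))
E
python3 go.py "(.56,-.05,.36)"
```

```text
t 2.475 q [-50.1  28.3  16.2   2.  -72.8 -15.2] p [ 0.3395 -0.7227  0.2797] rot [-174.6   -0.6 -154.8] zaxis [ 0.031 -0.089 -0.996]
(.56,-.05,.36) [-0.4852  0.5045 -0.1333]
```

>>> drive_tool --rows '[{"fingers": 0, "x": -0.04, "y": 0.04, "z": -0.05, "spin": 0.1}, {"fingers": 0, "x": -0.08, "y": 0.08, "z": -0.09, "spin": 0.2}, {"fingers": 0, "x": -0.12, "y": 0.125, "z": -0.133, "spin": 0.3}, {"fingers": 0, "x": -0.16, "y": 0.167, "z": -0.133, "spin": 0.44}, {"fingers": 0, "x": -0.2, "y": 0.21, "z": -0.133, "spin": 0.44}, {"fingers": 0, "x": -0.24, "y": 0.25, "z": -0.133, "spin": 0.44}, {"fingers": 0, "x": -0.28, "y": 0.29, "z": -0.133, "spin": 0.44}, {"fingers": 0, "x": -0.32, "y": 0.333, "z": -0.133, "spin": 0.44}, {"fingers": 0, "x": -0.36, "y": 0.375, "z": -0.133, "spin": 0.44}, {"fingers": 0, "x": -0.4, "y": 0.417, "z": -0.133, "spin": 0.44}]'

```text
time_s: 3.72
tcp_pos: [0.5244, -0.1673, 0.3682]
eef_rot: [-174.8, 2.0, -179.9]
contact_force: [0.4, -0.4, -0.6]
gripper_width: 0.044
gripper_force: 0.0
```

```bash
python3 go.py "(.56,-.05,.36)"
```

```text
t 3.725 q [  6.4   3.4  -8.1   5.6 -77.2 -97.6] p [ 0.5244 -0.1673  0.3682] rot [-174.8    2.  -179.9] zaxis [ 0.035 -0.091 -0.995]
(.56,-.05,.36) [-0.0354  0.1176 -0.0013]
```

>>> drive_tool --rows '[{"fingers": 0, "x": -0.015, "y": 0.06, "z": 0, "spin": 0}, {"fingers": 0, "x": -0.03, "y": 0.118, "z": 0, "spin": 0}, {"fingers": 0, "x": -0.03, "y": 0.118, "z": 0, "spin": 0}, {"fingers": 0, "x": -0.03, "y": 0.118, "z": 0, "spin": 0}]'

```text
time_s: 4.22
tcp_pos: [0.5539, -0.0514, 0.3577]
eef_rot: [-174.8, 1.9, -179.9]
contact_force: [0.4, -1.4, 0.7]
gripper_width: 0.044
gripper_force: 0.0
```

Run:
```python
from go import *; from plant import cams; import cv2
from h import *
np.set_printoptions(precision=4,suppress=True)
s,p,T=st(); c=cams.capture("wrist");X=np.array(c["T_tool_cam"]);print(p,X)
print({k:v for k,v in c.items() if k not in("pixels","T_tool_cam")})
W=T@X[:3,:3];c["eye"]=p+T@X[:3,3];c["orientation"]=R.from_matrix(W).as_euler('xyz',degrees=True);np.savez("pics/w1.npz",**{k:np.array(v) for k,v in c.items()})
print("proj handle est",proj(c,(.57,-.0415,.284)))
t=cams.capture("top");np.savez("pics/top1.npz",**{k:np.array(v) for k,v in t.items()})
m=np.zeros((300,800,3),np.uint8);m[:,:400]=cv2.resize(c["pixels"],(400,300))[:,:,::-1];m[:,400:]=cv2.resize(t["pixels"],(400,300))[:,:,::-1]
cv2.imwrite("pics/w1.png",m)
```

```text
[ 0.5539 -0.0514  0.3577] [[-0.0014  0.9597  0.2812  0.0756]
 [ 1.      0.0014  0.0002  0.0003]
 [-0.0002  0.2812 -0.9597 -0.1402]
 [ 0.      0.      0.      1.    ]]
{'intrinsics': array([[356.0394,   0.    , 322.9605],
       [  0.    , 356.0394, 240.9713],
       [  0.    ,   0.    ,   1.    ]])}
proj handle est (np.float64(348.26582482049224), np.float64(280.875561254838))
```

View pics/w1.png

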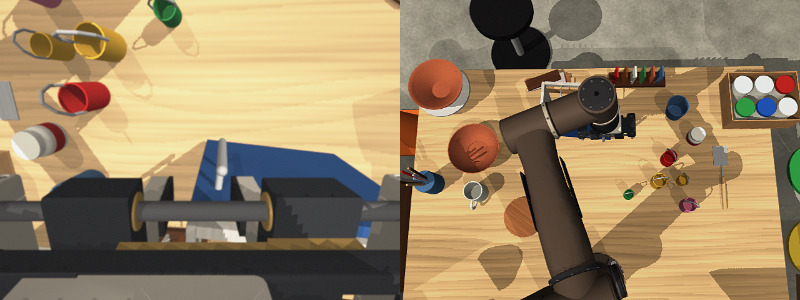

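In the wrist view (left half, 0.625 scale), the handle bar runs from (223,143) at its lower part to its top end at (219,187), between the fingers. I'll measure the bar end at full resolution.

Run:
```python
from h import *; np.set_printoptions(precision=4,suppress=True)
c=dict(np.load("pics/w1.npz"));im=c["pixels"]
for v in range(225,312,6): 
    row=im[v,330:380].astype(int);g=(row.max(1)-row.min(1)<25)&(row.min(1)>70);x=np.nonzero(g)[0]+330;print(v,x.min() if len(x) else None,x.max() if len(x) else None,len(x))
for v in(288,294,300,305):print(v,plane(c,349.5,v,.284))
cv2.imwrite("pics/w1c.png",cv2.resize(np.ascontiguousarray(im[210:330,290:430,::-1]),None,fx=5,fy=5))
```

```text
225 331 360 17
231 349 362 14
237 349 362 14
243 348 362 15
249 348 362 15
255 347 363 17
261 347 363 17
267 346 363 18
273 346 364 19
279 346 361 16
285 345 379 15
291 344 356 13
297 343 355 13
303 346 353 8
309 None None 0
288 [ 0.575  -0.0406  0.284 ]
294 [ 0.5793 -0.0405  0.284 ]
300 [ 0.5837 -0.0404  0.284 ]
305 [ 0.5874 -0.0403  0.284 ]
```

View pics/w1c.png

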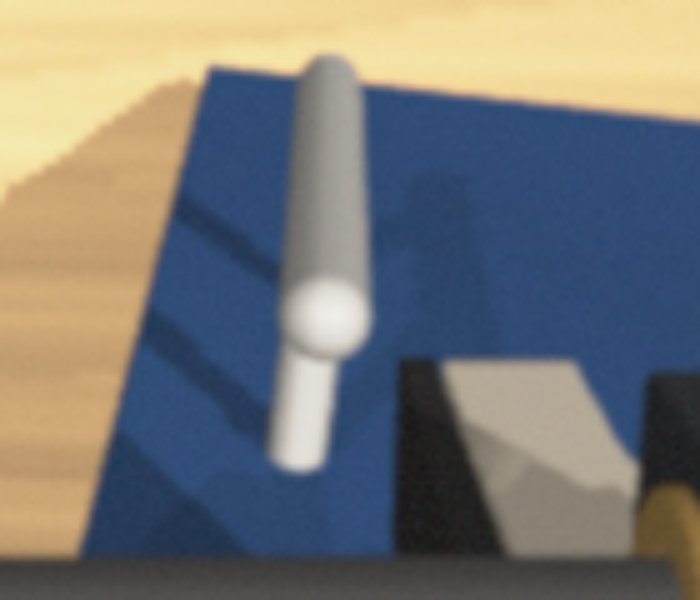

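The bar's top end is a bright disc centred at (355.4,273.2) in the wrist image. The pale stub below it is the standoff.

Run:
```python
from h import *; from go import shift,st
c=dict(np.load("pics/w1.npz"))
p=plane(c,355.4,273.2,.284);print(p,shift((p[0],p[1],.272)),shift((p[0],p[1],.33)))
# arc for hinge
C=np.array([.700,.0595]);yaw=-3.1
h=C+R.from_euler('z',yaw,degrees=True).as_matrix()[:2,:2]@[-.066,.140];v=p[:2]-h;print("hinge",h,np.hypot(*v))
th0=np.radians(yaw)-(np.arctan2(v[1],v[0])-np.arctan2(-.248,-.054));print("door",th0)
```

```text
[ 0.56446151 -0.03706067  0.284     ] [-0.0083  0.0232  0.0841] [-0.0102  0.0179  0.0264]
hinge [0.64166761 0.20286434] 0.25204125293184193
door 0.0428275546635288
```

>>> drive_tool --rows '[{"fingers": 0, "x": -0.01, "y": 0.018, "z": 0.026, "spin": 0}, {"fingers": 0, "x": -0.01, "y": 0.019, "z": 0.04, "spin": 0}, {"fingers": 0, "x": -0.009, "y": 0.021, "z": 0.06, "spin": 0}, {"fingers": 0, "x": -0.0083, "y": 0.0232, "z": 0.084, "spin": 0}, {"fingers": 0, "x": -0.0083, "y": 0.0232, "z": 0.084, "spin": 0}, {"fingers": -1, "x": -0.0083, "y": 0.0232, "z": 0.084, "spin": 0}, {"fingers": -1, "x": -0.0083, "y": 0.0232, "z": 0.084, "spin": 0}, {"fingers": -1, "x": -0.0083, "y": 0.0232, "z": 0.084, "spin": 0}, {"fingers": -1, "x": -0.0083, "y": 0.0232, "z": 0.084, "spin": 0}]' --newtons 10

```text
time_s: 5.45
tcp_pos: [0.5637, -0.0372, 0.2721]
eef_rot: [-174.7, 1.8, -179.9]
contact_force: [-2.3, -4.1, 2.0]
gripper_width: 0.0128
gripper_force: 10.0
```

Run:
```python
from go import *
s,q,T=st();print(s['time_s'],q.round(4),s['contact_force'],s['gripper_width'],s['gripper_force'],s['joints'].round(1))
h=np.array([.6417,.2029]);th0=.043
v=q[:2]-h;a0=np.arctan2(v[1],v[0]);r=.2535
for d in np.arange(.1,1.71,.1):
    p=h+r*np.array([np.cos(a0-d),np.sin(a0-d)]);print(round(d+th0,2),p.round(3),shift((p[0],p[1],q[2])).round(3))
```

```text
5.45 [ 0.5637 -0.0372  0.2721] [-2.34650064 -4.10042476  1.98374314] 0.01275379649450736 9.958177953958511 [  19.8    8.1  -15.2    6.1  -66.9 -112.2]
0.14 [ 0.54  -0.029] [ 0.024  0.008 -0.002]
0.24 [ 0.517 -0.018] [ 0.047  0.019 -0.003]
0.34 [ 0.496 -0.004] [ 0.068  0.033 -0.005]
0.44 [0.476 0.011] [ 0.088  0.048 -0.007]
0.54 [0.457 0.029] [ 0.106  0.066 -0.01 ]
0.64 [0.441 0.048] [ 0.123  0.085 -0.012]
0.74 [0.426 0.069] [ 0.137  0.105 -0.014]
0.84 [0.414 0.091] [ 0.149  0.128 -0.017]
0.94 [0.404 0.114] [ 0.159  0.151 -0.019]
1.04 [0.397 0.139] [ 0.167  0.175 -0.022]
1.14 [0.391 0.163] [ 0.172  0.199 -0.024]
1.24 [0.389 0.189] [ 0.175  0.224 -0.026]
1.34 [0.388 0.214] [ 0.175  0.25  -0.029]
1.44 [0.391 0.239] [ 0.172  0.275 -0.031]
1.54 [0.396 0.264] [ 0.168  0.3   -0.033]
1.64 [0.403 0.288] [ 0.16   0.324 -0.035]
1.74 [0.413 0.312] [ 0.15   0.347 -0.037]
```

The bar is gripped at 12.8 mm and 10 N. Now I'll pull along the arc.

>>> drive_tool --rows '[{"fingers": -1, "x": 0.024, "y": 0.008, "z": -0.002, "spin": 0}, {"fingers": -1, "x": 0.047, "y": 0.019, "z": -0.003, "spin": 0}, {"fingers": -1, "x": 0.068, "y": 0.033, "z": -0.005, "spin": 0}, {"fingers": -1, "x": 0.088, "y": 0.048, "z": -0.007, "spin": 0}, {"fingers": -1, "x": 0.106, "y": 0.066, "z": -0.01, "spin": 0}, {"fingers": -1, "x": 0.123, "y": 0.085, "z": -0.012, "spin": 0}, {"fingers": -1, "x": 0.137, "y": 0.105, "z": -0.014, "spin": 0}, {"fingers": -1, "x": 0.149, "y": 0.128, "z": -0.017, "spin": 0}, {"fingers": -1, "x": 0.149, "y": 0.128, "z": -0.017, "spin": 0}]'

```text
time_s: 6.58
tcp_pos: [0.4128, 0.0926, 0.2719]
eef_rot: [-174.7, 1.7, -179.9]
contact_force: [-6.3, -3.0, 3.6]
gripper_width: 0.0132
gripper_force: 10.1
```

```bash
python3 go.py "(.404,.114,.2721)" "(.388,.214,.2721)" "(.403,.288,.2721)"
```

```text
t 6.575 q [  44.3   -5.4  -28.9    5.3  -69.1 -136.3] p [0.4128 0.0926 0.2719] rot [-174.7    1.7 -179.9] zaxis [ 0.03  -0.092 -0.995]
(.404,.114,.2721) [ 0.0088  0.0213 -0.0025]
(.388,.214,.2721) [ 0.0245  0.1209 -0.0122]
(.403,.288,.2721) [ 0.0093  0.1946 -0.0186]
```

>>> drive_tool --rows '[{"fingers": -1, "x": 0.009, "y": 0.022, "z": -0.002, "spin": 0}, {"fingers": -1, "x": 0.017, "y": 0.046, "z": -0.005, "spin": 0}, {"fingers": -1, "x": 0.022, "y": 0.07, "z": -0.007, "spin": 0}, {"fingers": -1, "x": 0.025, "y": 0.096, "z": -0.009, "spin": 0}, {"fingers": -1, "x": 0.025, "y": 0.121, "z": -0.012, "spin": 0}, {"fingers": -1, "x": 0.022, "y": 0.147, "z": -0.014, "spin": 0}, {"fingers": -1, "x": 0.018, "y": 0.171, "z": -0.016, "spin": 0}, {"fingers": -1, "x": 0.01, "y": 0.195, "z": -0.019, "spin": 0}, {"fingers": -1, "x": 0.005, "y": 0.207, "z": -0.02, "spin": 0}, {"fingers": -1, "x": 0.005, "y": 0.207, "z": -0.02, "spin": 0}]'

```text
time_s: 7.82
tcp_pos: [0.4094, 0.3018, 0.272]
eef_rot: [-174.8, 1.8, -179.9]
contact_force: [-4.7, 2.0, -3.0]
gripper_width: 0.013
gripper_force: 9.9
```

>>> drive_tool --rows '[{"fingers": -0.3, "x": 0, "y": 0, "z": 0, "spin": 0}, {"fingers": -0.3, "x": 0, "y": 0, "z": 0, "spin": 0}, {"fingers": -0.3, "x": 0, "y": 0, "z": -0.03, "spin": 0}, {"fingers": -0.3, "x": 0, "y": 0, "z": -0.08, "spin": 0}, {"fingers": -0.3, "x": 0, "y": 0, "z": -0.14, "spin": 0}, {"fingers": 0, "x": 0, "y": 0, "z": -0.2, "spin": 0}, {"fingers": 0, "x": 0, "y": 0, "z": -0.2, "spin": 0}]'

```text
time_s: 8.7
tcp_pos: [0.4043, 0.3192, 0.4773]
eef_rot: [-175.2, 2.2, -180.0]
contact_force: [-0.0, -0.1, -1.9]
gripper_width: 0.0421
gripper_force: 0.0
```

```bash
python3 go.py
python3 - <<'E'
from plant import cams; import cv2,numpy as np
ims=[]
for n in("top","scene"):
    t=cams.capture(n);np.savez(f"pics/{n}2.npz",**{k:np.array(v) for k,v in t.items()});ims.append(cv2.resize(t["pixels"],(400,300))[:,:,::-1])
cv2.imwrite("pics/d2.png",np.hstack(ims))
E
```

```text
t 8.7 q [  63.2    2.4    5.1    4.1  -95.9 -153. ] p [0.4043 0.3192 0.4773] rot [-175.2    2.2 -180. ] zaxis [ 0.038 -0.084 -0.996]
```

View pics/d2.png

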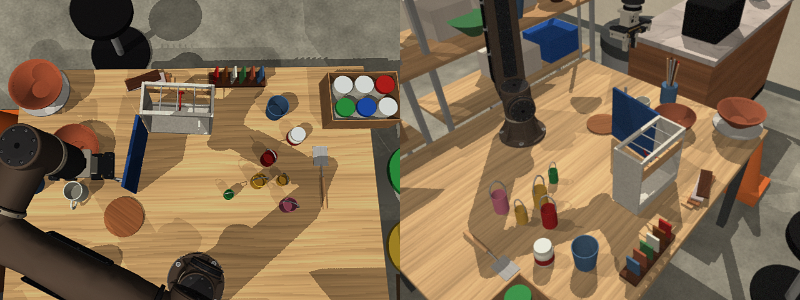

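The top view shows the door open past square, at roughly 1.65 rad, with nothing else disturbed. In the full-resolution views the hook is near (288,160) in top and (392,245) in scene. I'll zoom in on the hook and the pail.

Run:
```python
import numpy as np,cv2
t=dict(np.load("pics/top2.npz"));s=dict(np.load("pics/scene2.npz"))
def crop(c,x0,y0,w,h): return cv2.resize(np.ascontiguousarray(c["pixels"][y0:y0+h,x0:x0+w,::-1]),(400,300),interpolation=cv2.INTER_CUBIC)
m=np.vstack([np.hstack([crop(t,258,130,60,45),crop(t,380,260,80,60)]),np.hstack([crop(s,360,215,80,60),crop(s,185,275,80,60)])])
cv2.imwrite("pics/m2.png",m)
```

```text
(no output)
```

View pics/m2.png

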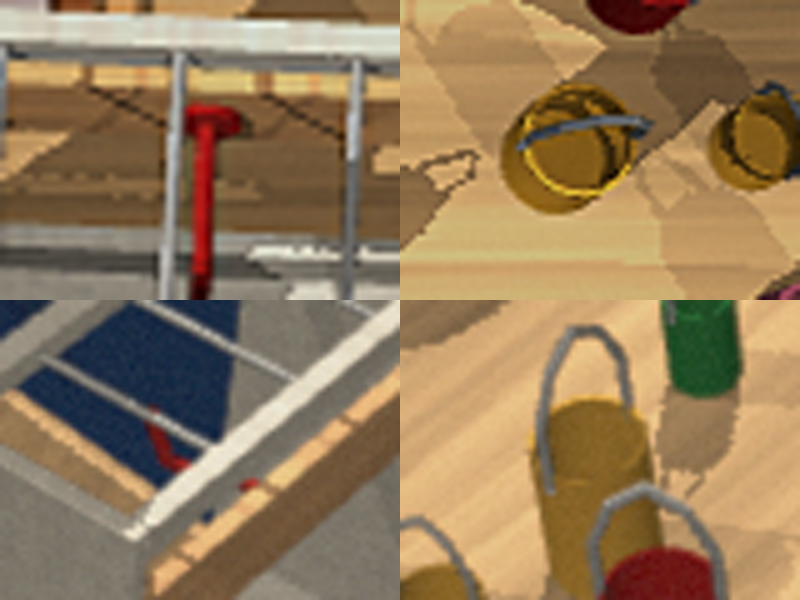

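The hook's upturned tip is at (390.4,237) in scene, and its stem is at u≈288.3 in top. The pail rim centre is at (415.6,288) in top. The bail peak is at (222.4,281) in scene, with legs at (404,289.5) and (430,285) in top.

```bash
python3 - <<'E'
from h import *; np.set_printoptions(precision=4,suppress=True)
t=dict(np.load("pics/top2.npz"));s=dict(np.load("pics/scene2.npz"))
y0=plane(t,288.2,168,.21)[1];print("hook y at",plane(t,288.2,168,.21),plane(t,288.6,150,.225))
for uv in((390.4,237),(393,244),(396.5,248)):
    e,d=ray(s,*uv);k=np.array([.054,1,0]);o=np.array([.705,y0,0]);q=e+d*(k@(o-e))/(k@d);print("scene hook pt",uv,q)
print("rim",plane(t,415.6,288,.09),"scene rim",plane(s,185+195/5,275+137/5,.09))
# scene peak outer top z=.167
print("peak scene",plane(s,222.4,281.2,.166),"top mid",plane(t,380+187/5,260+119/5,.166))
a,b=plane(t,380+123/5,260+147/5,.122),plane(t,380+248/5,260+125/5,.122);print(a,b,(a+b)/2,np.degrees(np.arctan2(*(a-b)[[1,0]])))
E
python3 go.py
```

```text
hook y at [0.704  0.0528 0.21  ] [0.7459 0.0508 0.225 ]
scene hook pt (390.4, 237) [0.6793 0.0542 0.23  ]
scene hook pt (393, 244) [0.6889 0.0537 0.213 ]
scene hook pt (396.5, 248) [0.7    0.0531 0.2067]
rim [ 0.4126 -0.2706  0.09  ] scene rim [ 0.4163 -0.2688  0.09  ]
peak scene [ 0.421  -0.2674  0.166 ] top mid [ 0.4133 -0.2631  0.166 ]
[ 0.4054 -0.2372  0.122 ] [ 0.4156 -0.3014  0.122 ] [ 0.4105 -0.2693  0.122 ] 99.02285202701697
t 8.8 q [  63.2    2.6    4.6    4.   -95.8 -153. ] p [0.4032 0.3186 0.4724] rot [-174.8    1.9 -179.9] zaxis [ 0.033 -0.09  -0.995]
```

The hook seat is about (0.699,0.053,0.210) and the pail axis about (0.413,-0.270). Next I go to azimuth 40° and build up the tilt at the edge of reach.

```bash
python3 go.py "(.70,.34,.52)" "(.78,.40,.52)"
```

```text
t 8.8 q [  63.2    2.6    4.6    4.   -95.8 -153. ] p [0.4032 0.3186 0.4724] rot [-174.8    1.9 -179.9] zaxis [ 0.033 -0.09  -0.995]
(.70,.34,.52) [-0.2982  0.0177 -0.0396]
(.78,.40,.52) [-0.3782  0.0776 -0.0424]
```

>>> drive_tool --rows '[{"fingers": 1, "x": -0.06, "y": 0.01, "z": -0.04, "spin": -0.15}, {"fingers": 1, "x": -0.12, "y": 0.02, "z": -0.04, "spin": -0.3}, {"fingers": 1, "x": -0.18, "y": 0.03, "z": -0.04, "spin": -0.45}, {"fingers": 1, "x": -0.23, "y": 0.04, "z": -0.04, "spin": -0.6}, {"fingers": 1, "x": -0.28, "y": 0.05, "z": -0.04, "spin": -0.7}, {"fingers": 1, "x": -0.33, "y": 0.06, "z": -0.04, "spin": -0.7}, {"fingers": 1, "x": -0.378, "y": 0.078, "z": -0.042, "spin": -0.7}, {"fingers": 1, "x": -0.378, "y": 0.078, "z": -0.042, "spin": -0.7}]'

```text
time_s: 9.8
tcp_pos: [0.7603, 0.3889, 0.4885]
eef_rot: [-174.3, -1.4, -139.9]
contact_force: [0.3, -0.1, -1.2]
gripper_width: 0.0876
gripper_force: 0.0
```

```bash
python3 go.py "(1.01,.594,.62)" "(.857,.464,.72)"
```

```text
t 9.8 q [  42.4   45.2   71.3    6.4 -117.6  -89.4] p [0.7603 0.3889 0.4885] rot [-174.3   -1.4 -139.9] zaxis [ 0.045 -0.092 -0.995]
(1.01,.594,.62) [-0.3198 -0.0177 -0.1385]
(.857,.464,.72) [-0.1165 -0.0281 -0.2329]
```

>>> drive_tool --rows '[{"fingers": 1, "x": -0.3, "y": 0, "z": 0, "spin": 0}, {"fingers": 1, "x": -0.3, "y": 0, "z": 0, "spin": 0}, {"fingers": 1, "x": -0.3, "y": 0, "z": 0, "spin": 0}, {"fingers": 1, "x": -0.3, "y": 0, "z": 0, "spin": 0}, {"fingers": 1, "x": -0.3, "y": 0, "z": 0, "spin": 0}, {"fingers": 1, "x": -0.3, "y": 0, "z": 0, "spin": 0}, {"fingers": 1, "x": -0.3, "y": 0, "z": 0, "spin": 0}, {"fingers": 1, "x": -0.3, "y": 0, "z": 0, "spin": 0}, {"fingers": 1, "x": -0.3, "y": 0, "z": 0, "spin": 0}, {"fingers": 1, "x": -0.3, "y": 0, "z": 0, "spin": 0}]'

```text
time_s: 11.05
tcp_pos: [0.8205, 0.4744, 0.3867]
eef_rot: [-173.3, 2.6, -139.5]
contact_force: [-0.1, -0.2, -0.1]
gripper_width: 0.0875
gripper_force: 0.0
```

```bash
python3 go.py
```

```text
t 11.05 q [  44.3   52.3   71.7    7.2 -107.1  -91.7] p [0.8205 0.4744 0.3867] rot [-173.3    2.6 -139.5] zaxis [ 0.11  -0.06  -0.992]
```

>>> drive_tool --rows '[{"fingers": 1, "x": -0.6, "y": 0, "z": -0.6, "spin": 0}, {"fingers": 1, "x": -0.6, "y": 0, "z": -0.6, "spin": 0}, {"fingers": 1, "x": -0.6, "y": 0, "z": -0.6, "spin": 0}, {"fingers": 1, "x": -0.6, "y": 0, "z": -0.6, "spin": 0}, {"fingers": 1, "x": -0.6, "y": 0, "z": -0.6, "spin": 0}, {"fingers": 1, "x": -0.6, "y": 0, "z": -0.6, "spin": 0}, {"fingers": 1, "x": -0.6, "y": 0, "z": -0.6, "spin": 0}, {"fingers": 1, "x": -0.6, "y": 0, "z": -0.6, "spin": 0}]'

```text
time_s: 12.05
tcp_pos: [0.758, 0.5028, 0.4744]
eef_rot: [-172.4, 5.6, -139.1]
contact_force: [-0.6, -0.7, -1.0]
gripper_width: 0.0876
gripper_force: 0.0
```

```bash
python3 go.py
```

```text
t 12.05 q [  48.9   47.    71.7    8.8 -109.9  -95.1] p [0.758  0.5028 0.4744] rot [-172.4    5.6 -139.1] zaxis [ 0.159 -0.037 -0.987]
```

Pushing outward gains only about 3°/s. Turning the spin past joint 6's lower limit should instead drive joint 4 negative, which is the way I want it, and faster. I'll simulate that with the fitted model.

```bash
cat > sim.py <<'E'
from fk import *
np.set_printoptions(precision=0,suppress=True)
def step(q,dp,spin,w):
    p,T,_=fk(q);tp=p+T@np.array(dp);tT=T@R.from_euler('z',spin).as_matrix()
    f=lambda x:np.r_[(fk(x)[0]-tp),R.from_matrix(tT.T@fk(x)[1]).as_rotvec()*w,(x-q)*1e-6]
    return least_squares(f,np.clip(q,LO+.01,HI-.01),bounds=(LO,HI)).x
def desc(q):
    p,T,_=fk(q);z=T[:,2];return f"az {np.degrees(np.arctan2(z[1],z[0])):.0f} beta {np.degrees(np.arcsin(-z[2])):.0f} p {p.round(2)} q {q} y_el {np.degrees(np.arcsin(T[2,1])):.0f} "
E
python3 - <<'E'
from sim import *
q0=np.array([44.3,52.3,71.6,7.2,-107.1,-91.7])
for w in(.3,1,3):
    q=q0.copy()
    for k in range(8): q=step(q,[-.044,0,-.044],0,w)
    print("push w",w,desc(q),fk(q)[1][:,2].round(3))
w=1
for p0 in((.5,-.1,.45),(.55,.1,.5),(.45,-.2,.35)):
  q=np.array([0,10,0,0,-80,-170.]);T=R.from_euler('xyz',[180,0,0],degrees=True).as_matrix()
  j=np.array([10,5,-10,0,-75.,-173.]);
  for _ in range(3):
    T=fk(j)[1]; T=tool(j[0],90)@R.from_euler('z',83,degrees=True).as_matrix()
    j,e,a=ik(np.array(p0),T,j)
  print("start",e,a,desc(j))
  for k in range(40):
    j=step(j,[0,0,0],.18,w)
    if k%6==5:print(k,desc(j))
E
```

```text
push w 0.3 az 24 beta 46 p [1. 1. 1.] q [ 54.  36.  72.  20. -86. -95.] y_el -13  [ 1.  0. -1.]
push w 1 az 3 beta 77 p [1. 1. 1.] q [  51.   43.   72.   10. -109.  -96.] y_el -8  [ 0.  0. -1.]
push w 3 az -23 beta 82 p [1. 0. 0.] q [  50.   45.   72.    8. -114.  -96.] y_el -7  [ 0. -0. -1.]
start 5.4654829419144225e-12 2.0794901221518946e-09 az -79 beta nan p [ 0. -0.  0.] q [  11.    1.    1.    0.  -91. -173.] y_el -0 
5 az 69 beta 82 p [ 0. -0.  0.] q [ -38.   12.   10.   -8.  -90. -174.] y_el -2 
11 az 42 beta 73 p [-0. -1.  0.] q [ -81.   21.    5.  -14.  -83. -174.] y_el -8 
17 az 13 beta 65 p [-0. -0.  0.] q [-120.   30.   -9.  -19.  -69. -174.] y_el -18 
23 az -15 beta 60 p [-0. -0. -0.] q [-140.   44.  -37.  -45.  -36. -174.] y_el -29 
29 az -22 beta 61 p [-0. -0. -0.] q [-134.   57.  -53. -106.  -28. -174.] y_el -23 
35 az -31 beta 63 p [-0. -0. -0.] q [-148.   84.  -58. -145.  -45. -174.] y_el -1 
start 0.004890722171630658 1.8991071110996283 az 118 beta 89 p [1. 0. 0.] q [  29.    6.   14.   -1.  -97. -174.] y_el 0 
5 az 91 beta 82 p [ 1. -0.  0.] q [ -18.   17.   20.  
[... 602 characters left out ...]
[ -49.   12.   -4.  -10.  -77. -174.] y_el -2 
11 az 30 beta 69 p [-0. -1.  0.] q [ -90.   23.  -11.  -19.  -68. -174.] y_el -11 
17 az 3 beta 61 p [-0. -0. -0.] q [-114.   38.  -35.  -43.  -39. -174.] y_el -24 
23 az -6 beta 62 p [-0. -0. -0.] q [-109.   51.  -52. -101.  -28. -174.] y_el -26 
29 az -15 beta 63 p [-0. -0. -0.] q [-119.   80.  -58. -143.  -47. -174.] y_el -8 
35 az -24 beta 65 p [-0.  0. -0.] q [-168.   91.  -58. -157.  -41. -174.] y_el 13 sim.py:8: RuntimeWarning: invalid value encountered in arcsin
  p,T,_=fk(q);z=T[:,2];return f"az {np.degrees(np.arctan2(z[1],z[0])):.0f} beta {np.degrees(np.arcsin(-z[2])):.0f} p {p.round(2)} q {q} y_el {np.degrees(np.arcsin(T[2,1])):.0f} "
```

The spin route wanders off, while the straight push is clean, and about 14 s of it fits the time budget. I'll keep pushing along the tool's -x.

>>> drive_tool --rows '[{"fingers": 1, "x": -1, "y": 0.1, "z": 0, "spin": 0}, {"fingers": 1, "x": -1, "y": 0.1, "z": 0, "spin": 0}, {"fingers": 1, "x": -1, "y": 0.1, "z": 0, "spin": 0}, {"fingers": 1, "x": -1, "y": 0.1, "z": 0, "spin": 0}, {"fingers": 1, "x": -1, "y": 0.1, "z": 0, "spin": 0}, {"fingers": 1, "x": -1, "y": 0.1, "z": 0, "spin": 0}, {"fingers": 1, "x": -1, "y": 0.1, "z": 0, "spin": 0}, {"fingers": 1, "x": -1, "y": 0.1, "z": 0, "spin": 0}, {"fingers": 1, "x": -1, "y": 0.1, "z": 0, "spin": 0}, {"fingers": 1, "x": -1, "y": 0.1, "z": 0, "spin": 0}]'

```text
time_s: 13.3
tcp_pos: [0.8116, 0.6287, 0.3123]
eef_rot: [-171.9, 9.0, -138.7]
contact_force: [-0.3, 1.0, 0.1]
gripper_width: 0.0873
gripper_force: 0.0
```

```bash
python3 go.py
```

```text
t 13.3 q [ 51.8  57.7  71.7   9.7 -96.5 -99.4] p [0.8116 0.6287 0.3123] rot [-171.9    9.  -138.7] zaxis [ 0.209 -0.004 -0.978]
```

>>> drive_tool --rows '[{"fingers": 1, "x": -0.3, "y": 0, "z": -1, "spin": 0}, {"fingers": 1, "x": -0.3, "y": 0, "z": -1, "spin": 0}, {"fingers": 1, "x": -0.6, "y": 0, "z": -1, "spin": 0}, {"fingers": 1, "x": -1, "y": 0, "z": -1, "spin": 0}, {"fingers": 1, "x": -1, "y": 0, "z": -0.7, "spin": 0}, {"fingers": 1, "x": -1, "y": 0, "z": -0.5, "spin": 0}, {"fingers": 1, "x": -1, "y": 0, "z": -0.4, "spin": 0}, {"fingers": 1, "x": -1, "y": 0, "z": -0.4, "spin": 0}, {"fingers": 1, "x": -1, "y": 0, "z": -0.4, "spin": 0}, {"fingers": 1, "x": -1, "y": 0, "z": -0.4, "spin": 0}]'

```text
time_s: 14.55
tcp_pos: [0.7646, 0.6331, 0.4151]
eef_rot: [-171.3, 12.3, -138.2]
contact_force: [-0.1, -0.2, 0.0]
gripper_width: 0.0877
gripper_force: 0.0
```

>>> drive_tool --rows '[{"fingers": 1, "x": -1, "y": 0, "z": -0.3, "spin": 0}, {"fingers": 1, "x": -1, "y": 0, "z": -0.3, "spin": 0}, {"fingers": 1, "x": -1, "y": 0, "z": -0.3, "spin": 0}, {"fingers": 1, "x": -1, "y": 0, "z": -0.3, "spin": 0}, {"fingers": 1, "x": -1, "y": 0, "z": -0.3, "spin": 0}, {"fingers": 1, "x": -1, "y": 0, "z": -0.3, "spin": 0}, {"fingers": 1, "x": -1, "y": 0, "z": -0.3, "spin": 0}, {"fingers": 1, "x": -1, "y": 0, "z": -0.3, "spin": 0}, {"fingers": 1, "x": -1, "y": 0, "z": -0.3, "spin": 0}, {"fingers": 1, "x": -1, "y": 0, "z": -0.3, "spin": 0}]'

```text
time_s: 15.8
tcp_pos: [0.7768, 0.6617, 0.4108]
eef_rot: [-170.7, 15.8, -137.6]
contact_force: [-0.6, -0.2, -0.2]
gripper_width: 0.0879
gripper_force: 0.0
```

```bash
python3 go.py
```

```text
t 15.8 q [  55.5   52.8   71.7   12.6  -95.4 -101.7] p [0.7768 0.6617 0.4108] rot [-170.7   15.8 -137.6] zaxis [ 0.307  0.062 -0.95 ]
```

>>> drive_tool --rows '[{"fingers": 1, "x": -1, "y": 0, "z": -0.4, "spin": 0}, {"fingers": 1, "x": -1, "y": 0, "z": -0.4, "spin": 0}, {"fingers": 1, "x": -1, "y": 0, "z": -0.4, "spin": 0}, {"fingers": 1, "x": -1, "y": 0, "z": -0.4, "spin": 0}, {"fingers": 1, "x": -1, "y": 0, "z": -0.4, "spin": 0}, {"fingers": 1, "x": -1, "y": 0, "z": -0.4, "spin": 0}, {"fingers": 1, "x": -1, "y": 0, "z": -0.4, "spin": 0}, {"fingers": 1, "x": -1, "y": 0, "z": -0.4, "spin": 0}, {"fingers": 1, "x": -1, "y": 0, "z": -0.4, "spin": 0}, {"fingers": 1, "x": -1, "y": 0, "z": -0.4, "spin": 0}]'

```text
time_s: 17.05
tcp_pos: [0.7623, 0.6727, 0.4571]
eef_rot: [-170.2, 19.3, -137.0]
contact_force: [-0.4, 0.1, -0.2]
gripper_width: 0.0876
gripper_force: 0.0
```

>>> drive_tool --rows '[{"fingers": 1, "x": -1, "y": 0, "z": -0.3, "spin": 0}, {"fingers": 1, "x": -1, "y": 0, "z": -0.3, "spin": 0}, {"fingers": 1, "x": -1, "y": 0, "z": -0.3, "spin": 0}, {"fingers": 1, "x": -1, "y": 0, "z": -0.3, "spin": 0}, {"fingers": 1, "x": -1, "y": 0, "z": -0.3, "spin": 0}, {"fingers": 1, "x": -1, "y": 0, "z": -0.3, "spin": 0}, {"fingers": 1, "x": -1, "y": 0, "z": -0.3, "spin": 0}, {"fingers": 1, "x": -1, "y": 0, "z": -0.3, "spin": 0}, {"fingers": 1, "x": -1, "y": 0, "z": -0.3, "spin": 0}, {"fingers": 1, "x": -1, "y": 0, "z": -0.3, "spin": 0}]'

```text
time_s: 18.3
tcp_pos: [0.7624, 0.6878, 0.4816]
eef_rot: [-169.6, 22.8, -136.3]
contact_force: [0.6, 0.3, 0.5]
gripper_width: 0.0875
gripper_force: 0.0
```

>>> drive_tool --rows '[{"fingers": 1, "x": -1, "y": 0, "z": -0.2, "spin": 0}, {"fingers": 1, "x": -1, "y": 0, "z": -0.2, "spin": 0}, {"fingers": 1, "x": -1, "y": 0, "z": -0.2, "spin": 0}, {"fingers": 1, "x": -1, "y": 0, "z": -0.2, "spin": 0}, {"fingers": 1, "x": -1, "y": 0, "z": -0.2, "spin": 0}, {"fingers": 1, "x": -1, "y": 0, "z": -0.2, "spin": 0}, {"fingers": 1, "x": -1, "y": 0, "z": -0.2, "spin": 0}, {"fingers": 1, "x": -1, "y": 0, "z": -0.2, "spin": 0}, {"fingers": 1, "x": -1, "y": 0, "z": -0.2, "spin": 0}, {"fingers": 1, "x": -1, "y": 0, "z": -0.2, "spin": 0}]'

```text
time_s: 19.55
tcp_pos: [0.7735, 0.7062, 0.4917]
eef_rot: [-168.9, 26.3, -135.6]
contact_force: [1.0, 0.1, -0.2]
gripper_width: 0.0876
gripper_force: 0.0
```

```bash
python3 go.py
```

```text
t 19.55 q [  58.4   50.1   71.7   17.   -88.5 -103.5] p [0.7735 0.7062 0.4917] rot [-168.9   26.3 -135.6] zaxis [ 0.446  0.167 -0.879]
```

>>> drive_tool --rows '[{"fingers": 1, "x": -1, "y": 0, "z": -0.2, "spin": 0}, {"fingers": 1, "x": -1, "y": 0, "z": -0.2, "spin": 0}, {"fingers": 1, "x": -1, "y": 0, "z": -0.2, "spin": 0}, {"fingers": 1, "x": -1, "y": 0, "z": -0.2, "spin": 0}, {"fingers": 1, "x": -1, "y": 0, "z": -0.2, "spin": 0}, {"fingers": 1, "x": -1, "y": 0, "z": -0.2, "spin": 0}, {"fingers": 1, "x": -1, "y": 0, "z": -0.2, "spin": 0}, {"fingers": 1, "x": -1, "y": 0, "z": -0.2, "spin": 0}, {"fingers": 1, "x": -1, "y": 0, "z": -0.2, "spin": 0}, {"fingers": 1, "x": -1, "y": 0, "z": -0.2, "spin": 0}]'

```text
time_s: 20.8
tcp_pos: [0.773, 0.7176, 0.5211]
eef_rot: [-168.2, 29.9, -134.7]
contact_force: [0.3, -0.0, -0.3]
gripper_width: 0.0877
gripper_force: 0.0
```

>>> drive_tool --rows '[{"fingers": 1, "x": -1, "y": 0, "z": -0.2, "spin": 0}, {"fingers": 1, "x": -1, "y": 0, "z": -0.2, "spin": 0}, {"fingers": 1, "x": -1, "y": 0, "z": -0.2, "spin": 0}, {"fingers": 1, "x": -1, "y": 0, "z": -0.2, "spin": 0}, {"fingers": 1, "x": -1, "y": 0, "z": -0.2, "spin": 0}, {"fingers": 1, "x": -1, "y": 0, "z": -0.2, "spin": 0}, {"fingers": 1, "x": -1, "y": 0, "z": -0.2, "spin": 0}, {"fingers": 1, "x": -1, "y": 0, "z": -0.2, "spin": 0}, {"fingers": 1, "x": -1, "y": 0, "z": -0.2, "spin": 0}, {"fingers": 1, "x": -1, "y": 0, "z": -0.2, "spin": 0}]'

```text
time_s: 22.05
tcp_pos: [0.7637, 0.7235, 0.5634]
eef_rot: [-167.4, 33.5, -133.8]
contact_force: [0.1, 0.4, -0.4]
gripper_width: 0.0875
gripper_force: 0.0
```

>>> drive_tool --rows '[{"fingers": 1, "x": -1, "y": 0, "z": -0.2, "spin": 0}, {"fingers": 1, "x": -1, "y": 0, "z": -0.2, "spin": 0}, {"fingers": 1, "x": -1, "y": 0, "z": -0.2, "spin": 0}, {"fingers": 1, "x": -1, "y": 0, "z": -0.2, "spin": 0}, {"fingers": 1, "x": -1, "y": 0, "z": -0.2, "spin": 0}, {"fingers": 1, "x": -1, "y": 0, "z": -0.2, "spin": 0}, {"fingers": 1, "x": -1, "y": 0, "z": -0.2, "spin": 0}, {"fingers": 1, "x": -1, "y": 0, "z": -0.2, "spin": 0}, {"fingers": 1, "x": -1, "y": 0, "z": -0.2, "spin": 0}, {"fingers": 1, "x": -1, "y": 0, "z": -0.2, "spin": 0}]'

```text
time_s: 23.3
tcp_pos: [0.7472, 0.7249, 0.6137]
eef_rot: [-166.5, 37.0, -132.8]
contact_force: [-0.4, 0.8, -0.0]
gripper_width: 0.0879
gripper_force: 0.0
```

>>> drive_tool --rows '[{"fingers": 1, "x": -1, "y": 0, "z": -0.2, "spin": 0}, {"fingers": 1, "x": -1, "y": 0, "z": -0.2, "spin": 0}, {"fingers": 1, "x": -1, "y": 0, "z": -0.2, "spin": 0}, {"fingers": 1, "x": -1, "y": 0, "z": -0.2, "spin": 0}, {"fingers": 1, "x": -1, "y": 0, "z": -0.2, "spin": 0}, {"fingers": 1, "x": -1, "y": 0, "z": -0.2, "spin": 0}, {"fingers": 1, "x": -1, "y": 0, "z": -0.2, "spin": 0}, {"fingers": 1, "x": -1, "y": 0, "z": -0.2, "spin": 0}, {"fingers": 1, "x": -1, "y": 0, "z": -0.2, "spin": 0}, {"fingers": 1, "x": -1, "y": 0, "z": -0.2, "spin": 0}]'

```text
time_s: 24.55
tcp_pos: [0.7246, 0.7221, 0.6689]
eef_rot: [-165.5, 40.5, -131.7]
contact_force: [-0.4, 0.0, -0.4]
gripper_width: 0.0878
gripper_force: 0.0
```

```bash
python3 go.py
```

```text
t 24.55 q [  63.1   42.7   71.7   23.9  -83.1 -105.3] p [0.7246 0.7221 0.6689] rot [-165.5   40.5 -131.7] zaxis [ 0.605  0.303 -0.736]
```

>>> drive_tool --rows '[{"fingers": 1, "x": -1, "y": 0, "z": -0.1, "spin": 0}, {"fingers": 1, "x": -1, "y": 0, "z": -0.1, "spin": 0}, {"fingers": 1, "x": -1, "y": 0, "z": -0.1, "spin": 0}, {"fingers": 1, "x": -1, "y": 0, "z": -0.1, "spin": 0}, {"fingers": 1, "x": -1, "y": 0, "z": -0.1, "spin": 0}, {"fingers": 1, "x": -1, "y": 0, "z": -0.1, "spin": 0}, {"fingers": 1, "x": -1, "y": 0, "z": -0.1, "spin": 0}, {"fingers": 1, "x": -1, "y": 0, "z": -0.1, "spin": 0}, {"fingers": 1, "x": -1, "y": 0, "z": -0.1, "spin": 0}, {"fingers": 1, "x": -1, "y": 0, "z": -0.1, "spin": 0}]'

```text
time_s: 25.8
tcp_pos: [0.7205, 0.7282, 0.7013]
eef_rot: [-164.4, 44.1, -130.4]
contact_force: [0.5, -0.1, -0.3]
gripper_width: 0.0875
gripper_force: 0.0
```

>>> drive_tool --rows '[{"fingers": 1, "x": -1, "y": 0.3, "z": -0.1, "spin": 0}, {"fingers": 1, "x": -1, "y": 0.3, "z": -0.1, "spin": 0}, {"fingers": 1, "x": -1, "y": 0.3, "z": -0.1, "spin": 0}, {"fingers": 1, "x": -1, "y": 0.3, "z": -0.1, "spin": 0}, {"fingers": 1, "x": -1, "y": 0.3, "z": -0.1, "spin": 0}, {"fingers": 1, "x": -1, "y": 0.3, "z": -0.1, "spin": 0}, {"fingers": 1, "x": -1, "y": 0.3, "z": -0.1, "spin": 0}, {"fingers": 1, "x": -1, "y": 0.3, "z": -0.1, "spin": 0}, {"fingers": 1, "x": -1, "y": 0.3, "z": -0.1, "spin": 0}, {"fingers": 1, "x": -1, "y": 0.3, "z": -0.1, "spin": 0}]'

```text
time_s: 27.05
tcp_pos: [0.6368, 0.8088, 0.7192]
eef_rot: [-163.4, 47.5, -129.0]
contact_force: [-0.2, 0.1, 0.3]
gripper_width: 0.0875
gripper_force: 0.0
```

>>> drive_tool --rows '[{"fingers": 1, "x": -1, "y": 0.3, "z": -0.1, "spin": 0}, {"fingers": 1, "x": -1, "y": 0.3, "z": -0.1, "spin": 0}, {"fingers": 1, "x": -1, "y": 0.3, "z": -0.1, "spin": 0}, {"fingers": 1, "x": -1, "y": 0.3, "z": -0.1, "spin": 0}, {"fingers": 1, "x": -1, "y": 0.3, "z": -0.1, "spin": 0}, {"fingers": 1, "x": -1, "y": 0.3, "z": -0.1, "spin": 0}, {"fingers": 1, "x": -1, "y": 0.3, "z": -0.1, "spin": 0}, {"fingers": 1, "x": -1, "y": 0.3, "z": -0.1, "spin": 0}, {"fingers": 1, "x": -1, "y": 0.3, "z": -0.1, "spin": 0}, {"fingers": 1, "x": -1, "y": 0.3, "z": -0.1, "spin": 0}]'

```text
time_s: 28.3
tcp_pos: [0.5656, 0.8541, 0.7473]
eef_rot: [-162.6, 51.0, -127.4]
contact_force: [-0.2, 0.7, -0.4]
gripper_width: 0.0876
gripper_force: 0.0
```

```bash
python3 go.py
cat > plan.py <<'E'
from fk import *
from go import st
np.set_printoptions(precision=1,suppress=True)
s,p,T=st();q=s['joints']
print("fk err",fk(q)[0]-p)
# level tool y by spin
a=np.degrees(np.arctan2(-T[2,1],T[2,0]));c=[x for x in (a,a+180,a-180)]
sp=None
for g in np.arange(-180,180,.5):
    Y=(T@R.from_euler('z',g,degrees=True).as_matrix())[:,1]
    if abs(Y[2])<.006 and (sp is None or abs(g)<abs(sp)): sp=g
T2=T@R.from_euler('z',sp,degrees=True).as_matrix();z=T2[:,2]
print("level spin rad",np.radians(sp),"az",np.degrees(np.arctan2(z[1],z[0])),"beta",np.degrees(np.arcsin(-z[2])),T2.round(3))
names=["mid","preapp","pick","lift","front","in"]
app=np.array([.413,-.2695,.06])-T2[:,2]*.12
for n,o in zip(names,follow(q,[(.50,.05,.45),app,(.413,-.2695,.06),(.413,-.27,.22),(.55,.03,.22),(.69,.055,.14)],T2)): print(n,o[0],"err",round(o[1],1),"jump",round(o[2]))
E
python3 plan.py
```

```text
t 28.3 q [  77.3   42.8   71.7   36.3  -78.9 -116.8] p [0.5656 0.8541 0.7473] rot [-162.6   51.  -127.4] zaxis [ 0.688  0.408 -0.6  ]
fk err [ 0.1  0.  -0.1]
level spin rad 0.23561944901923448 az 30.651215778751038 beta 36.895895466520955 [[-0.5 -0.5  0.7]
 [-0.3  0.9  0.4]
 [-0.8 -0.  -0.6]]
mid [ 23.8 -27.8 -36.9 -11.6 -28.4 -75.5] err 0.0 jump 35
preapp [-57.3  22.5 -41.3 -73.3 -56.5  58.2] err 0.0 jump 20
pick [-44.4  30.3 -46.9 -95.1 -50.9  74.1] err 0.0 jump 2
lift [-44.4  11.1 -40.2 -74.5 -53.3  41.3] err 0.0 jump 3
front [  14.5   -2.4  -55.9 -139.6  -20.1   61.3] err 0.0 jump 9
in [  12.9   19.6  -45.1 -150.6  -29.7   74.9] err 0.0 jump 2
```

```bash
cat >> data.py <<'E'
import numpy as np
D+=[([6.4,3.4,-8.1,5.6,-77.2,-97.6],[.5244,-.1673,.3682]),([63.2,2.6,4.6,4.0,-95.8,-153.],[.4032,.3186,.4724]),([19.8,8.1,-15.2,6.1,-66.9,-112.2],[.5637,-.0372,.2721]),([48.9,47,71.7,8.8,-109.9,-95.1],[.758,.5028,.4744]),([58.4,50.1,71.7,17.,-88.5,-103.5],[.7735,.7062,.4917]),([63.1,42.7,71.7,23.9,-83.1,-105.3],[.7246,.7221,.6689]),([77.3,42.8,71.7,36.3,-78.9,-116.8],[.5656,.8541,.7473])]
E
python3 - <<'E'
import fk,numpy as np
from data import D
from fk import R
np.set_printoptions(precision=4,suppress=True)
from go import st
s,p,T=st();print("rot err deg",np.degrees(R.from_matrix(fk.fk(s['joints'])[1].T@T).as_rotvec()))
def f(x):
    fk.P=x[:5];fk.LAT=x[5];out=[]
    for q,p in D:
        q=np.array(q);j=np.radians(q);d=j[1]-j[2];B=R.from_euler('z',j[0]).as_matrix();E=B@R.from_euler('y',d).as_matrix()@R.from_euler('x',-j[3]).as_matrix();G=E@R.from_euler('y',-j[4]).as_matrix()
        out.append(fk.fk(q)[0]+B@R.from_euler('y',d).as_matrix()@[0,0,x[6]]+E@[0,x[7],0]+G@[0,0,x[8]]-p)
    return np.concatenate(out)
s=fk.least_squares(f,[0.0,.6,.46,.37,.22,-.19,0,0,0]);print(s.x,s.fun.reshape(-1,3))
E
```

```text
rot err deg [ 0. -0.  0.]
[-0.0004  0.6019  0.4636  0.3591  0.198  -0.0023  0.0007 -0.1894  0.0002] [[ 0.0001 -0.0001  0.0001]
 [-0.0001  0.0002  0.    ]
 [-0.      0.0001 -0.    ]
 [ 0.0001 -0.      0.0001]
 [-0.0004 -0.0003 -0.0003]
 [-0.0001 -0.0001 -0.0004]
 [ 0.0002  0.0003  0.0002]
 [ 0.0004 -0.0003  0.0006]
 [-0.0002  0.0004 -0.0004]
 [ 0.0003 -0.0004 -0.    ]
 [-0.0004  0.0003  0.0001]]
```

The model is exact now: the lateral offset sits at the wrist, after joint 4. I'll update it and replan.

```bash
cat >> fk.py <<'E'
P=np.array([0,.6019,.4636,.3591,.198])
def fk(q,s4=None):
    j=np.radians(q);d=j[1]-j[2]
    B=R.from_euler('z',j[0]).as_matrix();E=B@R.from_euler('y',d).as_matrix()@R.from_euler('x',-j[3]).as_matrix()
    T=E@R.from_euler('y',-j[4]).as_matrix()@M@R.from_euler('z',-j[5]).as_matrix()
    w=B@np.array([P[1]*np.sin(j[1])+P[2]*np.cos(d),0,P[4]+P[1]*np.cos(j[1])-P[2]*np.sin(d)])+E@[0,-.1916,0]
    return w+P[3]*T[:,2],T,w
E
python3 plan.py
```

```text
fk err [-0.  0. -0.]
level spin rad 0.23561944901923448 az 30.651215778751038 beta 36.895895466520955 [[-0.5 -0.5  0.7]
 [-0.3  0.9  0.4]
 [-0.8 -0.  -0.6]]
mid [ 23.1 -26.1 -30.6 -11.  -33.1 -76.1] err 0.0 jump 37
preapp [-66.8  19.7 -19.7 -56.2 -72.5  36.6] err 0.0 jump 18
pick [-57.7  26.1 -22.7 -64.7 -62.2  42. ] err 0.0 jump 1
lift [-55.    9.4 -17.9 -57.6 -70.8  20.3] err 0.0 jump 2
front [ -5.6  -2.  -29.2 -63.2 -32.   -7. ] err 0.0 jump 5
in [ -5.6  17.  -18.  -75.5 -29.2   7.4] err 0.0 jump 2
```

Run:
```python
from fk import *
np.set_printoptions(precision=3,suppress=True)
def pts(q):
    j=np.radians(q);d=j[1]-j[2];B=R.from_euler('z',j[0]).as_matrix();e=B@[P[1]*np.sin(j[1]),0,P[4]+P[1]*np.cos(j[1])];f=B@[P[1]*np.sin(j[1])+P[2]*np.cos(d),0,P[4]+P[1]*np.cos(j[1])-P[2]*np.sin(d)]
    t,T,w=fk(q);return "elbow",e,"fore-end",f,"wrist",w,"body start",t-.047*T[:,2],"tcp",t
for n,q in(("preapp",[-66.8,19.7,-19.7,-56.2,-72.5,36.6]),("pick",[-57.7,26.1,-22.7,-64.7,-62.2,42.]),("lift",[-55,9.4,-17.9,-57.6,-70.8,20.3]),("front",[-5.6,-2,-29.2,-63.2,-32,-7]),("in",[-5.6,17,-18,-75.5,-29.2,7.4])): print(n,*pts(np.array(q,float)))
```

```text
preapp elbow [ 0.08  -0.186  0.765] fore-end [ 0.221 -0.516  0.47 ] wrist [ 0.083 -0.465  0.347] body start [ 0.298 -0.337  0.16 ] tcp [ 0.33  -0.318  0.132]
pick elbow [ 0.141 -0.224  0.739] fore-end [ 0.305 -0.482  0.39 ] wrist [ 0.166 -0.416  0.276] body start [ 0.381 -0.288  0.088] tcp [ 0.413 -0.269  0.06 ]
lift elbow [ 0.056 -0.081  0.792] fore-end [ 0.293 -0.418  0.579] wrist [ 0.166 -0.416  0.435] body start [ 0.381 -0.289  0.248] tcp [ 0.413 -0.27   0.22 ]
front elbow [-0.021  0.002  0.8  ] fore-end [ 0.389 -0.038  0.588] wrist [ 0.303 -0.117  0.436] body start [0.518 0.011 0.248] tcp [0.55 0.03 0.22]
in elbow [ 0.175 -0.017  0.774] fore-end [ 0.553 -0.054  0.508] wrist [ 0.443 -0.092  0.356] body start [0.657 0.035 0.168] tcp [0.69  0.055 0.14 ]
```

Kinematics are fine, but at a low grip the gripper body would sweep over the pink pail. I'll measure the neighbouring pails before choosing the grip.

Run:
```python
from h import *; np.set_printoptions(precision=3,suppress=True)
t=dict(np.load("pics/top2.npz"));s=dict(np.load("pics/scene2.npz"))
for n,c in(("t",t),("s",s)):
    hsv=cv2.cvtColor(c["pixels"],cv2.COLOR_RGB2HSV)
    for nm,lo,hi in(("pink",(160,70,60),(175,255,255)),("yel",(18,150,60),(30,255,255)),("green",(60,120,30),(80,255,255)),("red",(176,150,60),(180,255,255))):
        k,l,stt,ce=cv2.connectedComponentsWithStats(cv2.inRange(hsv,lo,hi))
        for i in range(1,k):
            if stt[i,4]>40 and stt[i,3]<60: 
                w=plane(c,*ce[i],.045)
                if .2<w[0]<.65 and -.6<w[1]<0: print(n,nm,stt[i],w)
T=np.array([[-.516,-.51,.688],[-.306,.86,.408],[-.8,0,-.6]])
```

```text
t pink [455 316  21  10  81] [ 0.334 -0.404  0.045]
t pink [447 320  28  20 299] [ 0.304 -0.384  0.045]
t yel [400 276  28  27 462] [ 0.413 -0.27   0.045]
t yel [441 278  18  20 248] [ 0.416 -0.371  0.045]
t green [359 303  15   6  53] [ 0.374 -0.143  0.045]
t green [358 309  16  11 119] [ 0.353 -0.142  0.045]
s pink [146 303  28  40 543] [ 0.307 -0.392  0.045]
s yel [211 294  24  41 532] [ 0.397 -0.265  0.045]
s yel [225 315  12  14 102] [ 0.44  -0.276  0.045]
s yel [183 328  22  33 509] [ 0.424 -0.386  0.045]
s green [239 269  13  25 272] [ 0.37  -0.153  0.045]
```

Pink is at (0.315,-0.392). So I'll lift the pail high by its bail legs, set it down in the clear at (0.50,0.05), and regrip its body low there.

```bash
python3 go.py "(.52,.1,.45)" "(.413,-.27,.28)"
```

```text
t 28.3 q [  77.3   42.8   71.7   36.3  -78.9 -116.8] p [0.5656 0.8541 0.7473] rot [-162.6   51.  -127.4] zaxis [ 0.688  0.408 -0.6  ]
(.52,.1,.45) [ 0.6256 -0.492  -0.1603]
(.413,-.27,.28) [ 0.9836 -0.6766 -0.2827]
```

>>> drive_tool --rows '[{"fingers": 1, "x": 0.05, "y": -0.04, "z": -0.013, "spin": 0}, {"fingers": 1, "x": 0.1, "y": -0.08, "z": -0.026, "spin": 0.05}, {"fingers": 1, "x": 0.15, "y": -0.118, "z": -0.038, "spin": 0.1}, {"fingers": 1, "x": 0.2, "y": -0.157, "z": -0.051, "spin": 0.15}, {"fingers": 1, "x": 0.25, "y": -0.197, "z": -0.064, "spin": 0.2}, {"fingers": 1, "x": 0.3, "y": -0.236, "z": -0.077, "spin": 0.236}, {"fingers": 1, "x": 0.35, "y": -0.275, "z": -0.09, "spin": 0.236}, {"fingers": 1, "x": 0.4, "y": -0.315, "z": -0.103, "spin": 0.236}, {"fingers": 1, "x": 0.45, "y": -0.354, "z": -0.115, "spin": 0.236}, {"fingers": 1, "x": 0.5, "y": -0.393, "z": -0.128, "spin": 0.236}]'

```text
time_s: 29.55
tcp_pos: [0.5346, 0.3445, 0.5471]
eef_rot: [-179.9, 53.2, -149.2]
contact_force: [0.8, -0.1, 0.6]
gripper_width: 0.0878
gripper_force: 0.0
```

```bash
python3 go.py "(.52,.1,.45)" "(.413,-.27,.28)"
```

```text
t 29.55 q [  56.9  -15.5  -34.    46.1  -29.4 -148.6] p [0.5346 0.3445 0.5471] rot [-179.9   53.2 -149.2] zaxis [ 0.688  0.408 -0.6  ]
(.52,.1,.45) [ 0.1603 -0.2026 -0.0517]
(.413,-.27,.28) [ 0.4651 -0.4658 -0.1745]
```

>>> drive_tool --rows '[{"fingers": 1, "x": 0.032, "y": -0.04, "z": -0.01, "spin": 0}, {"fingers": 1, "x": 0.064, "y": -0.08, "z": -0.02, "spin": 0}, {"fingers": 1, "x": 0.096, "y": -0.12, "z": -0.03, "spin": 0}, {"fingers": 1, "x": 0.128, "y": -0.16, "z": -0.04, "spin": 0}, {"fingers": 1, "x": 0.16, "y": -0.2, "z": -0.052, "spin": 0}, {"fingers": 1, "x": 0.2, "y": -0.24, "z": -0.065, "spin": 0}, {"fingers": 1, "x": 0.24, "y": -0.28, "z": -0.08, "spin": 0}, {"fingers": 1, "x": 0.28, "y": -0.32, "z": -0.095, "spin": 0}, {"fingers": 1, "x": 0.32, "y": -0.35, "z": -0.11, "spin": 0}, {"fingers": 1, "x": 0.36, "y": -0.38, "z": -0.13, "spin": 0}]'

```text
time_s: 30.8
tcp_pos: [0.4741, -0.0683, 0.3588]
eef_rot: [179.3, 50.9, -150.3]
contact_force: [-0.4, -0.1, -1.0]
gripper_width: 0.0876
gripper_force: 0.0
```

```bash
python3 go.py "(.413,-.27,.28)" "(.413,-.27,.2)" "(.413,-.27,.117)"
```

```text
t 30.8 q [-16.6 -15.2 -22.5 -45.5 -53.  -24.8] p [ 0.4741 -0.0683  0.3588] rot [ 179.3   50.9 -150.3] zaxis [ 0.668  0.395 -0.631]
(.413,-.27,.28) [ 0.1576 -0.1441 -0.0707]
(.413,-.27,.2) [ 0.2197 -0.1447 -0.0202]
(.413,-.27,.117) [ 0.284  -0.1454  0.0321]
```

>>> drive_tool --rows '[{"fingers": 1, "x": 0.04, "y": -0.036, "z": -0.018, "spin": 0}, {"fingers": 1, "x": 0.08, "y": -0.072, "z": -0.035, "spin": 0}, {"fingers": 1, "x": 0.12, "y": -0.108, "z": -0.053, "spin": 0}, {"fingers": 1, "x": 0.158, "y": -0.144, "z": -0.071, "spin": 0}, {"fingers": 1, "x": 0.158, "y": -0.144, "z": -0.071, "spin": 0}, {"fingers": 1, "x": 0.158, "y": -0.144, "z": -0.071, "spin": 0}]'

```text
time_s: 31.55
tcp_pos: [0.4122, -0.2696, 0.2789]
eef_rot: [179.0, 50.7, -150.6]
contact_force: [-0.4, 0.5, 0.3]
gripper_width: 0.0875
gripper_force: 0.0
```

```bash
python3 go.py "(.413,-.27,.2)" "(.413,-.27,.117)"
python3 - <<'E'
from plant import cams
from go import *
import cv2
s,p,T=st(); c=cams.capture("wrist");X=np.array(c["T_tool_cam"])
c["eye"]=p+T@X[:3,3];c["orientation"]=R.from_matrix(T@X[:3,:3]).as_euler('xyz',degrees=True);np.savez("pics/w3.npz",**{k:np.array(v) for k,v in c.items()})
a=cams.capture("scene")
m=np.hstack([cv2.resize(c["pixels"],(400,300)),cv2.resize(a["pixels"],(400,300))])[:,:,::-1];cv2.imwrite("pics/w3.png",m)
E
```

```text
t 31.55 q [-52.3   3.8 -14.6 -53.4 -73.1   9.5] p [ 0.4122 -0.2696  0.2789] rot [ 179.    50.7 -150.6] zaxis [ 0.666  0.394 -0.634]
(.413,-.27,.2) [ 0.0607 -0.0016  0.0504]
(.413,-.27,.117) [ 0.1249 -0.0025  0.103 ]
```

View pics/w3.png

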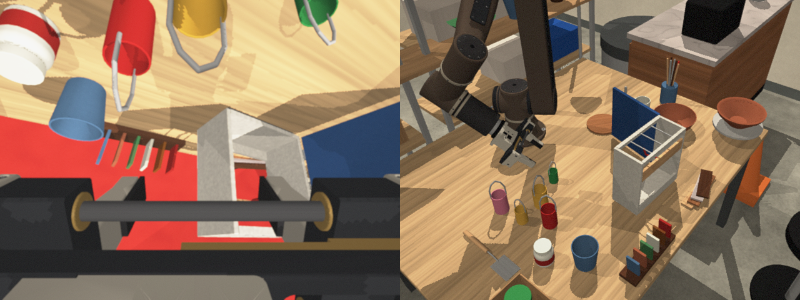

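The wrist view shows the yellow pail centred between the fingers, with its bail at (200,65) in the half-scale image. Descending onto the bail legs.

>>> drive_tool --rows '[{"fingers": 1, "x": 0.03, "y": -0.001, "z": 0.025, "spin": 0}, {"fingers": 1, "x": 0.061, "y": -0.002, "z": 0.05, "spin": 0}, {"fingers": 1, "x": 0.09, "y": -0.002, "z": 0.074, "spin": 0}, {"fingers": 1, "x": 0.11, "y": -0.0025, "z": 0.09, "spin": 0}, {"fingers": 1, "x": 0.125, "y": -0.0025, "z": 0.103, "spin": 0}, {"fingers": 1, "x": 0.125, "y": -0.0025, "z": 0.103, "spin": 0}]'

```text
time_s: 32.4
tcp_pos: [0.4134, -0.2686, 0.1168]
eef_rot: [179.0, 50.7, -150.5]
contact_force: [1.0, -0.2, 1.2]
gripper_width: 0.0873
gripper_force: 0.0
```

>>> drive_tool --rows '[{"fingers": -1, "x": 0, "y": 0, "z": 0, "spin": 0}, {"fingers": -1, "x": 0, "y": 0, "z": 0, "spin": 0}, {"fingers": -1, "x": 0, "y": 0, "z": 0, "spin": 0}, {"fingers": -1, "x": 0, "y": 0, "z": 0, "spin": 0}, {"fingers": -1, "x": 0, "y": 0, "z": 0, "spin": 0}]' --newtons 15

```text
time_s: 33.02
tcp_pos: [0.4135, -0.2702, 0.1176]
eef_rot: [179.2, 50.7, -150.5]
contact_force: [0.0, 0.2, 4.2]
gripper_width: 0.0578
gripper_force: 14.9
```

```bash
python3 go.py "(.413,-.27,.165)" "(.413,-.27,.24)" "(.50,.05,.24)"
```

```text
t 33.025 q [-54.7  18.2 -21.7 -60.1 -62.9  30.3] p [ 0.4135 -0.2702  0.1176] rot [ 179.2   50.7 -150.5] zaxis [ 0.666  0.394 -0.633]
(.413,-.27,.165) [-0.0364  0.0008 -0.0303]
(.413,-.27,.24) [-0.0945  0.0015 -0.0778]
(.50,.05,.24) [-0.2423  0.2344  0.1063]
```

>>> drive_tool --rows '[{"fingers": -1, "x": -0.018, "y": 0, "z": -0.015, "spin": 0}, {"fingers": -1, "x": -0.036, "y": 0.001, "z": -0.03, "spin": 0}, {"fingers": -1, "x": -0.065, "y": 0.001, "z": -0.054, "spin": 0}, {"fingers": -1, "x": -0.0945, "y": 0.0015, "z": -0.078, "spin": 0}, {"fingers": -1, "x": -0.0945, "y": 0.0015, "z": -0.078, "spin": 0}]'

```text
time_s: 33.65
tcp_pos: [0.413, -0.2708, 0.2421]
eef_rot: [179.6, 50.7, -150.1]
contact_force: [-0.3, 0.3, -2.7]
gripper_width: 0.0579
gripper_force: 15.0
```

```bash
python3 - <<'E'
from plant import cams
from h import *
a=cams.capture("scene");hsv=cv2.cvtColor(a["pixels"],cv2.COLOR_RGB2HSV)
k,l,s,ce=cv2.connectedComponentsWithStats(cv2.inRange(hsv,(18,150,60),(30,255,255)))
for i in range(1,k):
    if s[i,4]>60: print(s[i],ce[i])
E
python3 go.py "(.50,.05,.24)" "(.50,.05,.1195)"
```

```text
[205 258  28  44 803] [219.53673724 281.61270237]
[183 328  23  33 512] [193.3984375  344.43554688]
t 33.7 q [-52.7   6.6 -16.9 -54.6 -70.4  14.3] p [ 0.4126 -0.27    0.2404] rot [ 179.3   50.7 -150.3] zaxis [ 0.666  0.393 -0.634]
(.50,.05,.24) [-0.1483  0.2326  0.1843]
(.50,.05,.1195) [-0.0551  0.2317  0.2607]
```

The pail is lifted (about 2.7 N). Carrying it to the clear spot.

>>> drive_tool --rows '[{"fingers": -1, "x": -0.01, "y": 0.016, "z": 0.013, "spin": 0}, {"fingers": -1, "x": -0.03, "y": 0.047, "z": 0.037, "spin": 0}, {"fingers": -1, "x": -0.052, "y": 0.081, "z": 0.065, "spin": 0}, {"fingers": -1, "x": -0.075, "y": 0.117, "z": 0.093, "spin": 0}, {"fingers": -1, "x": -0.1, "y": 0.155, "z": 0.122, "spin": 0}, {"fingers": -1, "x": -0.122, "y": 0.19, "z": 0.15, "spin": 0}, {"fingers": -1, "x": -0.138, "y": 0.217, "z": 0.171, "spin": 0}, {"fingers": -1, "x": -0.148, "y": 0.2326, "z": 0.184, "spin": 0}, {"fingers": -1, "x": -0.148, "y": 0.2326, "z": 0.184, "spin": 0}, {"fingers": -1, "x": -0.148, "y": 0.2326, "z": 0.184, "spin": 0}]'

```text
time_s: 34.95
tcp_pos: [0.4989, 0.0498, 0.2383]
eef_rot: [179.0, 50.5, -150.5]
contact_force: [-0.2, -0.4, -2.8]
gripper_width: 0.0573
gripper_force: 15.0
```

```bash
python3 go.py "(.50,.05,.15)" "(.50,.05,.1185)"
```

```text
t 34.95 q [  9.3 -11.4 -36.5 -46.2 -23.  -32.9] p [0.4989 0.0498 0.2383] rot [ 179.    50.5 -150.5] zaxis [ 0.663  0.395 -0.636]
(.50,.05,.15) [ 0.0675 -0.0013  0.0569]
(.50,.05,.1185) [ 0.0918 -0.0016  0.0769]
```

>>> drive_tool --rows '[{"fingers": -1, "x": 0.035, "y": -0.001, "z": 0.029, "spin": 0}, {"fingers": -1, "x": 0.068, "y": -0.001, "z": 0.057, "spin": 0}, {"fingers": -1, "x": 0.08, "y": -0.0015, "z": 0.067, "spin": 0}, {"fingers": -1, "x": 0.088, "y": -0.0015, "z": 0.0735, "spin": 0}, {"fingers": -1, "x": 0.093, "y": -0.0015, "z": 0.078, "spin": 0}, {"fingers": -1, "x": 0.093, "y": -0.0015, "z": 0.078, "spin": 0}]'

```text
time_s: 35.7
tcp_pos: [0.5017, 0.0477, 0.1176]
eef_rot: [179.0, 50.6, -150.8]
contact_force: [0.0, -1.3, -2.6]
gripper_width: 0.0569
gripper_force: 15.0
```

>>> drive_tool --rows '[{"fingers": 1, "x": 0, "y": 0, "z": 0, "spin": 0}, {"fingers": 1, "x": 0, "y": 0, "z": 0, "spin": 0}, {"fingers": 1, "x": 0, "y": 0, "z": 0, "spin": 0}]'

```text
time_s: 36.08
tcp_pos: [0.5014, 0.0503, 0.1189]
eef_rot: [179.2, 50.7, -150.5]
contact_force: [-0.3, -0.0, 1.4]
gripper_width: 0.0811
gripper_force: 0.0
```

```bash
python3 - <<'E'
from plant import cams
from h import *
ims=[]
for n,(x0,y0) in(("scene",(215,190)),("top",(240,205))):
    a=cams.capture(n);np.savez(f"pics/{n}4.npz",**{k:np.array(v) for k,v in a.items()});hsv=cv2.cvtColor(a["pixels"],cv2.COLOR_RGB2HSV)
    k,l,s,ce=cv2.connectedComponentsWithStats(cv2.inRange(hsv,(18,150,60),(30,255,255)))
    for i in range(1,k):
        if s[i,4]>60: print(n,s[i],ce[i],plane(a,*ce[i],.045))
    ims.append(cv2.resize(np.ascontiguousarray(a["pixels"][y0:y0+100,x0:x0+133,::-1]),(400,300)))
cv2.imwrite("pics/p4.png",np.hstack(ims))
E
python3 go.py
```

```text
scene [319 243  22  39 536] [329.93843284 265.35447761] [0.50840602 0.03798185 0.045     ]
scene [183 328  23  33 524] [193.33969466 344.44656489] [ 0.42437386 -0.38564849  0.045     ]
top [283 246  21   7  78] [293.1025641 248.6025641] [0.53098879 0.04866203 0.045     ]
top [286 249  37  22 113] [299.80530973 261.48672566] [0.49529597 0.03087191 0.045     ]
top [282 253  20  11 116] [289.92241379 257.21551724] [0.50743374 0.05743004 0.045     ]
top [441 279  19  19 271] [450.48339483 288.28413284] [ 0.41597039 -0.37121452  0.045     ]
top [ 618  354   22   81 1233] [630.6025953  393.82725061] [ 0.13424657 -0.82035317  0.045     ]
t 36.175 q [-12.5   5.6 -36.5 -80.3 -32.5  18.6] p [0.5013 0.0505 0.1188] rot [ 179.1   50.7 -150.4] zaxis [ 0.666  0.395 -0.633]
```

View pics/p4.png

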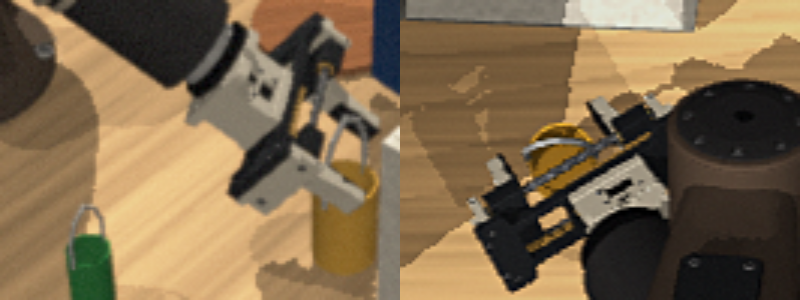

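The pail stands upright, with its bail between the open fingers. I'll locate it using the offset calibrated at its first pose.

Run:
```python
from h import *; from go import shift,st
np.set_printoptions(precision=4,suppress=True)
a=dict(np.load("pics/scene2.npz"));b=dict(np.load("pics/scene4.npz"))
u,v=proj(a,(.413,-.2695,0));print(u,v,"orig bbox u 211..235, bottom 335")
du,dv=222.5-u,335-v
u,v=330-du,282-dv;print(plane(b,u,v,0), "nominal proj",proj(b,(.5,.05,0)))
s,p,T=st()
for q in((.5,.05,.064),(.5,.05,.09)):print(q,shift(q))
```

```text
226.64078308323195 325.849586755085 orig bbox u 211..235, bottom 335
[0.5076 0.0589 0.    ] nominal proj (np.float64(330.0691252778128), np.float64(273.37356398768816))
(0.5, 0.05, 0.064) [ 0.0432 -0.0003  0.0336]
(0.5, 0.05, 0.09) [ 0.0231 -0.0001  0.0172]
```

The pail is at (0.50,0.05). Lowering to grip its body.

>>> drive_tool --rows '[{"fingers": 1, "x": 0.012, "y": 0, "z": 0.009, "spin": 0}, {"fingers": 1, "x": 0.023, "y": 0, "z": 0.017, "spin": 0}, {"fingers": 1, "x": 0.034, "y": 0, "z": 0.0255, "spin": 0}, {"fingers": 1, "x": 0.043, "y": 0, "z": 0.0336, "spin": 0}, {"fingers": 1, "x": 0.043, "y": 0, "z": 0.0336, "spin": 0}, {"fingers": -1, "x": 0.043, "y": 0, "z": 0.0336, "spin": 0}, {"fingers": -1, "x": 0.043, "y": 0, "z": 0.0336, "spin": 0}, {"fingers": -1, "x": 0.043, "y": 0, "z": 0.0336, "spin": 0}, {"fingers": -1, "x": 0.043, "y": 0, "z": 0.0336, "spin": 0}]' --newtons 20

```text
time_s: 37.3
tcp_pos: [0.5003, 0.0501, 0.0646]
eef_rot: [179.2, 50.7, -150.4]
contact_force: [-0.6, -1.5, 3.3]
gripper_width: 0.06
gripper_force: 20.0
```

```bash
python3 go.py; python3 -c "
from plant import sensors;print(sensors.get_state())" | tail -3
```

```text
t 37.3 q [-20.6  15.2 -38.6 -91.8 -37.1  39.8] p [0.5003 0.0501 0.0646] rot [ 179.2   50.7 -150.4] zaxis [ 0.666  0.394 -0.633]
       -37.12778771,  39.81215273]), 'qd': array([-0.21812063,  0.08926   ,  0.08147586, -0.0583265 , -0.28656993,
        0.05301195]), 'joint_torque': array([  0.81720566, -34.02517319,  12.72668839,  -1.0881627 ,
        -1.52700238,  -0.06060688]), 'tcp_pos': array([0.50034711, 0.05006615, 0.06455358]), 'eef_rot': array([ 179.20743901,   50.74053615, -150.41651156]), 'contact_force': array([-0.58756928, -1.50429753,  3.33624218]), 'moment': array([-1.26041096,  1.36897808, -0.35783345]), 'gripper_force': 20.001512048766017, 'gripper_width': 0.05998704200559722}
```

The body is gripped (60.0 mm). But at azimuth 30° the 193 mm wide gripper body would come too close to the right-hand wall. I need the azimuth nearer 8°, so I'll simulate rotating it with the pail in hand by pushing sideways at the edge of reach.

```bash
cat > sim2.py <<'E'
from fk import *
np.set_printoptions(precision=2,suppress=True)
def step(q,dp,spin,w):
    p,T,_=fk(q);tp=p+T@np.array(dp);tT=T@R.from_euler('z',spin).as_matrix()
    f=lambda x:np.r_[(fk(x)[0]-tp),R.from_matrix(tT.T@fk(x)[1]).as_rotvec()*w,(x-q)*1e-6]
    return least_squares(f,np.clip(q,LO+.01,HI-.01),bounds=(LO,HI)).x
def desc(q):
    p,T,_=fk(q);z=T[:,2];return f"az {np.degrees(np.arctan2(z[1],z[0])):.1f} beta {np.degrees(np.arcsin(-z[2])):.1f} yel {np.degrees(np.arcsin(T[2,1])):.1f} p {p} q {q.round(0)}"
E
python3 - <<'E'
from sim2 import *
# calibrate
q=np.array([58.4,50.1,71.7,17.,-88.5,-103.5])
for w in(1.5,1.9,2.3):
    x=q.copy()
    for k in range(10): x=step(x,np.array([-1,0,-.2])/1.02*.0625,0,w)
    print(w,desc(x))
print("actual rot after: beta ~57.8 from 61.5")
w=1.9
T=R.from_euler('xyz',[179.2,50.74,-150.4],degrees=True).as_matrix()
q=np.array([-20.6,15.2,-38.6,-91.8,-37.1,39.8])
for tgt in((.45,-.8,.4),(.45,-.8,.6),(.3,-.85,.4),(.6,-.75,.5),(.5,-.85,.25)):
    o=follow(q,[(.5,.0,.35),tgt],T,n=15);x=o[-1][0]
    print("tgt",tgt,"err",o[-1][1].round(1),desc(x))
    for k in range(30): x=step(x,[0,-.0625,0],.004,w)
    print("  after30",desc(x))
for az in(4,8,12,16):
    T=tool(az,39)
    q=np.array([-5.6,17,-18,-75.5,-29.2,7.4])
    o=follow(fk and q,[(.55,.05,.15),(.696,.0535,.15)],T,n=6);print(az,o[-1][0],o[-1][1])
E
```

```text
1.5 az 23.3 beta 56.3 yel -10.4 p [0.76 0.72 0.55] q [  60.   48.   72.   19.  -86. -104.]
1.9 az 22.4 beta 58.2 yel -10.2 p [0.76 0.71 0.54] q [  60.   48.   72.   19.  -87. -104.]
2.3 az 21.9 beta 59.2 yel -10.2 p [0.76 0.71 0.53] q [  60.   48.   72.   18.  -88. -104.]
actual rot after: beta ~57.8 from 61.5
tgt (0.45, -0.8, 0.4) err 8.4 az 28.8 beta 39.1 yel -0.4 p [ 0.45 -0.79  0.4 ] q [ -71.   49.   72.  -55. -111.  -12.]
  after30 az 16.2 beta 38.5 yel -1.2 p [ 0.63 -0.9   0.07] q [-63.  69.  72. -51. -83.  -8.]
tgt (0.45, -0.8, 0.6) err 63.0 az 17.6 beta 35.8 yel -5.9 p [ 0.44 -0.76  0.57] q [ -72.   39.   72.  -59. -108.  -20.]
  after30 az 6.0 beta 33.5 yel -5.8 p [ 0.55 -0.96  0.2 ] q [-70.  62.  72. -54. -83.  -9.]
tgt (0.3, -0.85, 0.4) err 24.4 az 25.5 beta 39.2 yel -2.0 p [ 0.3  -0.83  0.39] q [ -81.   49.   72.  -56. -116.   -6.]
  after30 az 13.1 beta 38.7 yel -2.8 p [ 0.58 -0.93  0.09] q [-66.  67.  72. -50. -84.  -7.]
tgt (0.6, -0.75, 0.5) err 30.3 az 24.0 beta 37.7 yel -2.7 p [ 0.59 -0.73  0.49] q [ -61.   44.   72.  -54. -103.  -21.]
  after30 az 11.9 beta 35.9 yel -3.1 p [ 0.63 -0.91  0.13] q [-64.  66.  72. -53. -82.  -9.]
tgt (0.5, -0.85, 0.25) err 11.0 az 28.1 beta 39.3 yel -0.7 p [ 0.5  -0.84  0.25] q [ -69.   58.   72.  -52. -104.   -5.]
  after30 az 15.1 beta 39.0 yel -1.8 p [ 0.63 -0.9   0.04] q [-63.  70.  72. -50. -82.  -7.]
4 [  3.14  13.84 -22.25 -93.72  -0.51   4.23] 9.67159020791319
8 [  9.08  13.8  -22.87 -71.99  -0.11 -18.67] 7.983555420828212
12 [ 12.77  13.68 -24.41 -57.35  -0.11 -33.13] 3.3892889400095987
16 [ 10.28  13.55 -22.89 -58.76  -5.2  -27.73] 8.688642875803604e-06
```

```bash
cat > srch.py <<'E'
from sim2 import *
w=1.9
q0=np.array([-20.6,15.2,-38.6,-91.8,-37.1,39.8])
def to(q,tgt,n):
    for k in range(n):
        p,T,_=fk(q);d=np.array(tgt)-p;L=np.linalg.norm(d)
        q=step(q,T.T@(d*min(1,.06/max(L,1e-9))),0,w)
        if L<.06: break
    return q,k+1
qa,_=to(q0,(.5,.05,.3),8)
for tgt in((.35,-.75,.45),(.2,-.75,.45),(.5,-.7,.55),(.6,-.6,.6),(.1,-.8,.45)):
    q1,n1=to(qa,tgt,25)
    for el in(0,20,40):
      for daz in(-90,-60):
        q=q1.copy();zm=9
        for k in range(40):
            p,T,_=fk(q);a=np.arctan2(T[1,2],T[0,2])+np.radians(daz);e=np.radians(el)
            d=np.array([np.cos(a)*np.cos(e),np.sin(a)*np.cos(e),np.sin(e)])*.0625
            q=step(q,T.T@d,0,w);zm=min(zm,fk(q)[0][2])
            z=fk(q)[1][:,2]
            if np.arctan2(z[1],z[0])<np.radians(9):break
        print(tgt,n1,"el",el,daz,"rows",k+1,"zmin %.2f"%zm,desc(q))
E
timeout 500 python3 srch.py
```

```text
(0.35, -0.75, 0.45) 14 el 0 -90 rows 40 zmin 0.03 az 14.1 beta 38.7 yel -7.6 p [ 0.61 -0.92  0.03] q [-64.  71.  72. -51. -82.   2.]
(0.35, -0.75, 0.45) 14 el 0 -60 rows 40 zmin 0.05 az 16.0 beta 36.2 yel -6.7 p [ 1.05 -0.62  0.05] q [-35.  71.  72. -46. -60. -18.]
(0.35, -0.75, 0.45) 14 el 20 -90 rows 40 zmin 0.36 az 14.6 beta 36.4 yel -7.4 p [ 0.6  -0.85  0.36] q [-64.  53.  72. -52. -93. -13.]
(0.35, -0.75, 0.45) 14 el 20 -60 rows 40 zmin 0.38 az 16.4 beta 34.1 yel -6.6 p [ 1.01 -0.57  0.38] q [-34.  53.  72. -42. -71. -32.]
(0.35, -0.75, 0.45) 14 el 40 -90 rows 40 zmin 0.47 az 16.5 beta 34.3 yel -6.5 p [ 0.56 -0.68  0.65] q [ -63.   34.   72.  -56. -103.  -29.]
(0.35, -0.75, 0.45) 14 el 40 -60 rows 40 zmin 0.48 az 17.8 beta 32.5 yel -5.9 p [ 0.89 -0.44  0.68] q [-31.  35.  72. -40. -83. -45.]
(0.2, -0.75, 0.45) 15 el 0 -90 rows 40 zmin 0.03 az 14.5 beta 39.1 yel -7.4 p [ 0.6  -0.92  0.03] q [-65.  71.  72. -50. -82.   2.]
(0.2, -0.75, 0.45) 15 el 0 -60 rows 40 zmin 0.05 az 16.5 beta 36.6 yel -6.5 p [ 1.04 -0.63  0.05] q [-36.  71.  72. -46. -61. -18.]
(0.2, -0.75, 0.45) 15 el 20 
[... 2191 characters left out ...]
] q [-66.  71.  72. -50. -83.   3.]
(0.1, -0.8, 0.45) 16 el 0 -60 rows 40 zmin 0.05 az 16.5 beta 37.0 yel -6.5 p [ 1.03 -0.64  0.05] q [-36.  71.  72. -46. -62. -17.]
(0.1, -0.8, 0.45) 16 el 20 -90 rows 40 zmin 0.36 az 15.0 beta 37.2 yel -7.2 p [ 0.57 -0.85  0.36] q [-65.  52.  72. -52. -94. -12.]
(0.1, -0.8, 0.45) 16 el 20 -60 rows 40 zmin 0.39 az 16.9 beta 34.9 yel -6.4 p [ 0.98 -0.58  0.39] q [-35.  53.  72. -43. -73. -31.]
(0.1, -0.8, 0.45) 16 el 40 -90 rows 40 zmin 0.45 az 16.9 beta 35.2 yel -6.4 p [ 0.53 -0.68  0.65] q [ -64.   34.   72.  -57. -105.  -28.]
(0.1, -0.8, 0.45) 16 el 40 -60 rows 40 zmin 0.46 az 18.2 beta 33.3 yel -5.7 p [ 0.86 -0.45  0.68] q [-33.  34.  72. -41. -85. -45.]
```

```bash
timeout 400 python3 - <<'E'
from sim2 import *
for az in(12,15,18):
  for be in(32,35,38):
    T=tool(az,be);q=np.array([-62,45,72,-54,-98,-20.])
    q,_,_=ik(np.array([.6,-.75,.5]),T,q)
    o=follow(q,[(.5,-.2,.35),(.5,.05,.25),(.5,.05,.064),(.5,.05,.15),(.692,.06,.15),(.692,.06,.108)],T,n=8)
    print(az,be,[(round(x[1],1),round(x[2])) for x in o],o[-1][0].round(0),o[2][0].round(0))
E
```

```text
12 32 [(np.float64(0.0), 15), (np.float64(15.8), 22), (np.float64(8.6), 30), (np.float64(0.0), 6), (np.float64(0.0), 3), (np.float64(0.0), 3)] [ -16.   21.  -30. -123.  -28.   51.] [ -39.   28.  -58. -127.  -56.   86.]
12 35 [(np.float64(0.0), 16), (np.float64(23.9), 48), (np.float64(17.0), 30), (np.float64(0.0), 8), (np.float64(0.0), 5), (np.float64(0.0), 4)] [ -11.   19.  -26. -112.  -20.   37.] [ -34.   22.  -54. -125.  -46.   76.]
12 38 [(np.float64(0.0), 17), (np.float64(36.1), 44), (np.float64(25.1), 89), (np.float64(0.7), 22), (np.float64(1.9), 5), (np.float64(0.9), 10)] [ -2.  17. -22. -95. -11.  13.] [ -29.   16.  -51. -121.  -37.   65.]
15 32 [(np.float64(0.0), 16), (np.float64(12.3), 20), (np.float64(5.6), 21), (np.float64(0.0), 6), (np.float64(0.0), 3), (np.float64(0.0), 2)] [ -15.   21.  -28. -116.  -28.   46.] [ -37.   26.  -54. -122.  -53.   81.]
15 35 [(np.float64(0.0), 17), (np.float64(19.7), 16), (np.float64(13.6), 27), (np.float64(0.0), 7), (np.float64(0.0), 4), (np.float64(0.0), 3)] [ -10.   19.  -25. -106.  -21.   32.] [ -33.   20.  -51. -120.  -44.   71.]
15 38 
[... 159 characters left out ...]
 -13.  11.] [ -27.   16.  -48. -116.  -36.   60.]
18 32 [(np.float64(0.0), 17), (np.float64(8.1), 19), (np.float64(1.9), 26), (np.float64(0.0), 5), (np.float64(0.0), 3), (np.float64(0.0), 2)] [ -14.   21.  -26. -110.  -29.   41.] [ -36.   25.  -52. -117.  -51.   76.]
18 35 [(np.float64(0.0), 18), (np.float64(14.8), 15), (np.float64(9.3), 25), (np.float64(0.0), 6), (np.float64(0.0), 3), (np.float64(0.0), 3)] [  -9.   19.  -23. -101.  -22.   28.] [ -31.   20.  -49. -115.  -43.   66.]
18 38 [(np.float64(0.0), 19), (np.float64(20.3), 36), (np.float64(15.7), 57), (np.float64(0.0), 9), (np.float64(0.0), 3), (np.float64(0.0), 3)] [ -3.  18. -21. -88. -16.  11.] [ -26.   15.  -46. -111.  -36.   55.]
```

Target: azimuth about 16°, axis about 33–35° down. I'll release the pail here, re-aim the tool, then regrip.

>>> drive_tool --rows '[{"fingers": 1, "x": 0, "y": 0, "z": 0, "spin": 0}, {"fingers": 1, "x": 0, "y": 0, "z": 0, "spin": 0}, {"fingers": 1, "x": 0, "y": 0, "z": 0, "spin": 0}, {"fingers": 1, "x": -0.035, "y": 0, "z": -0.028, "spin": 0}, {"fingers": 1, "x": -0.075, "y": 0, "z": -0.06, "spin": 0}, {"fingers": 1, "x": -0.12, "y": 0, "z": -0.096, "spin": 0}, {"fingers": 1, "x": -0.16, "y": 0, "z": -0.13, "spin": 0}]'

```text
time_s: 38.17
tcp_pos: [0.4968, 0.0482, 0.2143]
eef_rot: [179.0, 50.0, -150.4]
contact_force: [-1.7, -0.6, -1.7]
gripper_width: 0.0876
gripper_force: 0.0
```

```bash
python3 go.py "(.5,-.2,.42)" "(.52,-.72,.5)"
```

```text
t 38.175 q [  5.2  -8.6 -36.  -52.6 -24.7 -23.7] p [0.4968 0.0482 0.2143] rot [ 179.    50.  -150.4] zaxis [ 0.657  0.394 -0.643]
(.5,-.2,.42) [-0.0804 -0.2134 -0.2279]
(.52,-.72,.5) [ 0.0124 -0.6711 -0.471 ]
```

>>> drive_tool --rows '[{"fingers": 1, "x": -0.03, "y": -0.01, "z": -0.05, "spin": 0}, {"fingers": 1, "x": -0.05, "y": -0.04, "z": -0.1, "spin": 0}, {"fingers": 1, "x": -0.06, "y": -0.08, "z": -0.145, "spin": 0}, {"fingers": 1, "x": -0.065, "y": -0.13, "z": -0.18, "spin": 0}, {"fingers": 1, "x": -0.055, "y": -0.18, "z": -0.215, "spin": 0}, {"fingers": 1, "x": -0.045, "y": -0.23, "z": -0.25, "spin": 0}, {"fingers": 1, "x": -0.035, "y": -0.28, "z": -0.285, "spin": 0}, {"fingers": 1, "x": -0.03, "y": -0.33, "z": -0.32, "spin": 0}, {"fingers": 1, "x": -0.02, "y": -0.38, "z": -0.35, "spin": 0}, {"fingers": 1, "x": -0.01, "y": -0.43, "z": -0.38, "spin": 0}]'

```text
time_s: 39.42
tcp_pos: [0.4703, -0.4709, 0.4598]
eef_rot: [178.9, 49.9, -150.4]
contact_force: [1.5, 0.4, 0.4]
gripper_width: 0.0876
gripper_force: 0.0
```

```bash
python3 go.py
python3 - <<'E'
from go import *
s,q,T=st()
for el in(20,35):
    a=np.arctan2(T[1,2],T[0,2])-np.pi/2;e=np.radians(el);print(el,(T.T@[np.cos(a)*np.cos(e),np.sin(a)*np.cos(e),np.sin(e)]).round(2))
E
```

```text
t 39.425 q [-58.2  16.   23.4 -50.1 -94.2  -7.1] p [ 0.4703 -0.4709  0.4598] rot [ 178.9   49.9 -150.4] zaxis [ 0.656  0.394 -0.644]
20 [-0.28 -0.94 -0.22]
35 [-0.45 -0.81 -0.37]
```

>>> drive_tool --rows '[{"fingers": 1, "x": -0.36, "y": -0.88, "z": -0.3, "spin": 0}, {"fingers": 1, "x": -0.36, "y": -0.88, "z": -0.3, "spin": 0}, {"fingers": 1, "x": -0.36, "y": -0.88, "z": -0.3, "spin": 0}, {"fingers": 1, "x": -0.36, "y": -0.88, "z": -0.3, "spin": 0}, {"fingers": 1, "x": -0.36, "y": -0.88, "z": -0.3, "spin": 0}, {"fingers": 1, "x": -0.36, "y": -0.88, "z": -0.3, "spin": 0}, {"fingers": 1, "x": -0.36, "y": -0.88, "z": -0.3, "spin": 0}, {"fingers": 1, "x": -0.36, "y": -0.88, "z": -0.3, "spin": 0}, {"fingers": 1, "x": -0.36, "y": -0.88, "z": -0.3, "spin": 0}, {"fingers": 1, "x": -0.36, "y": -0.88, "z": -0.3, "spin": 0}]'

```text
time_s: 40.67
tcp_pos: [0.6194, -0.6617, 0.5449]
eef_rot: [-177.8, 51.0, -150.2]
contact_force: [0.1, 0.5, -1.1]
gripper_width: 0.0877
gripper_force: 0.0
```

>>> drive_tool --rows '[{"fingers": 1, "x": -0.36, "y": -0.88, "z": -0.3, "spin": 0}, {"fingers": 1, "x": -0.36, "y": -0.88, "z": -0.3, "spin": 0}, {"fingers": 1, "x": -0.36, "y": -0.88, "z": -0.3, "spin": 0}, {"fingers": 1, "x": -0.36, "y": -0.88, "z": -0.3, "spin": 0}, {"fingers": 1, "x": -0.36, "y": -0.88, "z": -0.3, "spin": 0}, {"fingers": 1, "x": -0.36, "y": -0.88, "z": -0.3, "spin": 0}, {"fingers": 1, "x": -0.36, "y": -0.88, "z": -0.3, "spin": 0}, {"fingers": 1, "x": -0.36, "y": -0.88, "z": -0.3, "spin": 0}, {"fingers": 1, "x": -0.36, "y": -0.88, "z": -0.3, "spin": 0}, {"fingers": 1, "x": -0.36, "y": -0.88, "z": -0.3, "spin": 0}]'

```text
time_s: 41.92
tcp_pos: [0.6498, -0.6828, 0.5323]
eef_rot: [-174.6, 52.2, -150.2]
contact_force: [0.2, -0.4, 0.1]
gripper_width: 0.0877
gripper_force: 0.0
```

```bash
python3 go.py
```

```text
t 41.925 q [ -56.3   41.5   71.7  -52.3 -100.3  -26.1] p [ 0.6498 -0.6828  0.5323] rot [-174.6   52.2 -150.2] zaxis [ 0.73   0.309 -0.61 ]
```

>>> drive_tool --rows '[{"fingers": 1, "x": -0.36, "y": -0.88, "z": -0.3, "spin": 0}, {"fingers": 1, "x": -0.36, "y": -0.88, "z": -0.3, "spin": 0}, {"fingers": 1, "x": -0.36, "y": -0.88, "z": -0.3, "spin": 0}, {"fingers": 1, "x": -0.36, "y": -0.88, "z": -0.3, "spin": 0}, {"fingers": 1, "x": -0.36, "y": -0.88, "z": -0.3, "spin": 0}, {"fingers": 1, "x": -0.36, "y": -0.88, "z": -0.3, "spin": 0}, {"fingers": 1, "x": -0.36, "y": -0.88, "z": -0.3, "spin": 0}, {"fingers": 1, "x": -0.36, "y": -0.88, "z": -0.3, "spin": 0}, {"fingers": 1, "x": -0.36, "y": -0.88, "z": -0.3, "spin": 0}, {"fingers": 1, "x": -0.36, "y": -0.88, "z": -0.3, "spin": 0}]'

```text
time_s: 43.18
tcp_pos: [0.6554, -0.7037, 0.5382]
eef_rot: [-171.1, 53.3, -150.0]
contact_force: [-0.4, -0.2, 0.2]
gripper_width: 0.0879
gripper_force: 0.0
```

>>> drive_tool --rows '[{"fingers": 1, "x": -0.4, "y": -0.84, "z": -0.3, "spin": 0}, {"fingers": 1, "x": -0.4, "y": -0.84, "z": -0.3, "spin": 0}, {"fingers": 1, "x": -0.4, "y": -0.84, "z": -0.3, "spin": 0}, {"fingers": 1, "x": -0.4, "y": -0.84, "z": -0.3, "spin": 0}, {"fingers": 1, "x": -0.4, "y": -0.84, "z": -0.3, "spin": 0}, {"fingers": 1, "x": -0.4, "y": -0.84, "z": -0.3, "spin": 0}, {"fingers": 1, "x": -0.4, "y": -0.84, "z": -0.3, "spin": 0}, {"fingers": 1, "x": -0.4, "y": -0.84, "z": -0.3, "spin": 0}, {"fingers": 1, "x": -0.4, "y": -0.84, "z": -0.3, "spin": 0}, {"fingers": 1, "x": -0.4, "y": -0.84, "z": -0.3, "spin": 0}]'

```text
time_s: 44.42
tcp_pos: [0.6482, -0.7121, 0.5706]
eef_rot: [-167.5, 54.5, -149.6]
contact_force: [0.6, 0.8, -0.2]
gripper_width: 0.0876
gripper_force: 0.0
```

```bash
python3 go.py
cat > plan2.py <<'E'
from sim2 import *
from go import st
from plant import sensors
s,p,T=st();q=s['joints'];x=T[2]
# spin g so that tool y level: y' = -sin g * x + cos g * y
g=np.arctan2(T[2,1],T[2,0]); g=g if abs(g)<1.6 else g-np.sign(g)*np.pi
T2=T@R.from_euler('z',g).as_matrix();print("spin",g.round(3),desc(q))
w=1.9
def walk(q,tgt):
    for k in range(30):
        p=fk(q)[0];d=np.array(tgt)-p;L=np.linalg.norm(d);t=p+d*min(1,.05/max(L,1e-9))
        f=lambda x:np.r_[(fk(x)[0]-t),R.from_matrix(T2.T@fk(x)[1]).as_rotvec()*w,(x-q)*1e-6]
        q=least_squares(f,np.clip(q,LO+.01,HI-.01),bounds=(LO,HI)).x
        if L<.05:break
    return q,k+1
for t in ((.5,-.3,.35),(.38,.0,.25),(.385,.015,.11),(.5,.05,.064),(.5,.05,.15),(.692,.06,.148),(.692,.06,.108)):
    q,n=walk(q,t);print(t,n,desc(q))
E
timeout 200 python3 plan2.py
```

```text
t 44.425 q [-57.5  40.   71.7 -52.1 -95.1 -26.5] p [ 0.6482 -0.7121  0.5706] rot [-167.5   54.5 -149.6] zaxis [ 0.795  0.215 -0.567]
spin 0.153 az 15.1 beta 34.5 yel -7.2 p [ 0.65 -0.71  0.57] q [-58.  40.  72. -52. -95. -27.]
(0.5, -0.3, 0.35) 10 az 15.1 beta 34.5 yel 0.0 p [ 0.5  -0.3   0.35] q [-46.  -0. -11. -56. -60.  -7.]
(0.38, 0.0, 0.25) 30 az 15.5 beta 34.3 yel 0.2 p [ 0.39 -0.04  0.22] q [ -7. -24. -47. -56. -22. -23.]
(0.385, 0.015, 0.11) 3 az 15.1 beta 34.5 yel 0.0 p [0.38 0.02 0.11] q [-39.  -1. -54. -94. -42.  44.]
(0.5, 0.05, 0.064) 3 az 15.1 beta 34.5 yel 0.0 p [0.5  0.05 0.06] q [ -33.   21.  -52. -120.  -45.   72.]
(0.5, 0.05, 0.15) 2 az 15.1 beta 34.5 yel -0.0 p [0.5  0.05 0.15] q [-13.  -1. -42. -96. -23.  24.]
(0.692, 0.06, 0.148) 4 az 15.1 beta 34.5 yel -0.0 p [0.69 0.06 0.15] q [ -3.  14. -22. -92. -15.  13.]
(0.692, 0.06, 0.108) 1 az 15.1 beta 34.5 yel 0.0 p [0.69 0.06 0.11] q [ -11.   19.  -25. -108.  -22.   34.]
```

Azimuth 15.1° and 34.5° down. The whole pick and place path is feasible from here.

```bash
python3 go.py "(.5,-.3,.35)" "(.385,.01,.125)"
```

```text
t 44.425 q [-57.5  40.   71.7 -52.1 -95.1 -26.5] p [ 0.6482 -0.7121  0.5706] rot [-167.5   54.5 -149.6] zaxis [ 0.795  0.215 -0.567]
(.5,-.3,.35) [0.1328 0.4622 0.096 ]
(.385,.01,.125) [0.2825 0.8185 0.1988]
```

>>> drive_tool --rows '[{"fingers": 1, "x": 0.017, "y": 0.058, "z": 0.012, "spin": 0.02}, {"fingers": 1, "x": 0.033, "y": 0.116, "z": 0.024, "spin": 0.04}, {"fingers": 1, "x": 0.05, "y": 0.174, "z": 0.036, "spin": 0.06}, {"fingers": 1, "x": 0.067, "y": 0.231, "z": 0.048, "spin": 0.08}, {"fingers": 1, "x": 0.083, "y": 0.289, "z": 0.06, "spin": 0.1}, {"fingers": 1, "x": 0.1, "y": 0.347, "z": 0.072, "spin": 0.12}, {"fingers": 1, "x": 0.117, "y": 0.405, "z": 0.084, "spin": 0.14}, {"fingers": 1, "x": 0.133, "y": 0.462, "z": 0.096, "spin": 0.153}, {"fingers": 1, "x": 0.156, "y": 0.516, "z": 0.111, "spin": 0.153}, {"fingers": 1, "x": 0.178, "y": 0.57, "z": 0.127, "spin": 0.153}]'

```text
time_s: 45.68
tcp_pos: [0.4644, -0.2048, 0.2815]
eef_rot: [-179.8, 55.5, -164.7]
contact_force: [0.9, 0.6, 0.3]
gripper_width: 0.0877
gripper_force: 0.0
```

```bash
python3 go.py "(.385,.01,.125)" "(.385,.01,.08)"
```

```text
t 45.675 q [-41.4  -5.8 -25.3 -60.9 -51.8  -1.4] p [ 0.4644 -0.2048  0.2815] rot [-179.8   55.5 -164.7] zaxis [ 0.796  0.214 -0.566]
(.385,.01,.125) [0.1404 0.2283 0.0715]
(.385,.01,.08) [0.1774 0.2284 0.097 ]
```

>>> drive_tool --rows '[{"fingers": 1, "x": 0.03, "y": 0.05, "z": 0.015, "spin": 0}, {"fingers": 1, "x": 0.06, "y": 0.1, "z": 0.03, "spin": 0}, {"fingers": 1, "x": 0.09, "y": 0.15, "z": 0.045, "spin": 0}, {"fingers": 1, "x": 0.12, "y": 0.195, "z": 0.06, "spin": 0}, {"fingers": 1, "x": 0.14, "y": 0.228, "z": 0.072, "spin": 0}, {"fingers": 1, "x": 0.16, "y": 0.228, "z": 0.085, "spin": 0}, {"fingers": 1, "x": 0.177, "y": 0.228, "z": 0.097, "spin": 0}, {"fingers": 1, "x": 0.177, "y": 0.228, "z": 0.097, "spin": 0}]'

```text
time_s: 46.68
tcp_pos: [0.3851, 0.0078, 0.0783]
eef_rot: [178.9, 55.2, -166.0]
contact_force: [-0.3, -0.8, 0.0]
gripper_width: 0.0876
gripper_force: 0.0
```

```bash
python3 go.py "(.40,.023,.066)" "(.5,.05,.066)"
python3 - <<'E'
from plant import cams
from h import *
a=cams.capture("scene");hsv=cv2.cvtColor(a["pixels"],cv2.COLOR_RGB2HSV)
k,l,s,ce=cv2.connectedComponentsWithStats(cv2.inRange(hsv,(18,150,60),(30,255,255)))
for i in range(1,k):
    if s[i,4]>60: print(s[i],ce[i])
E
```

```text
t 46.675 q [-50.3  13.7 -56.9 -99.8 -49.4  65.7] p [0.3851 0.0078 0.0783] rot [ 178.9   55.2 -166. ] zaxis [ 0.792  0.217 -0.571]
(.40,.023,.066) [-0.0003  0.0107  0.0221]
(.5,.05,.066) [-0.0594  0.0111  0.1071]
[319 243  22  38 696] [329.49281609 261.89942529]
[183 328  23  32 518] [193.36486486 344.42084942]
```

>>> drive_tool --rows '[{"fingers": 1, "x": 0, "y": 0.011, "z": 0.022, "spin": 0}, {"fingers": 1, "x": -0.018, "y": 0.011, "z": 0.05, "spin": 0}, {"fingers": 1, "x": -0.038, "y": 0.011, "z": 0.078, "spin": 0}, {"fingers": 1, "x": -0.052, "y": 0.011, "z": 0.097, "spin": 0}, {"fingers": 1, "x": -0.0594, "y": 0.011, "z": 0.107, "spin": 0}, {"fingers": 1, "x": -0.0594, "y": 0.011, "z": 0.107, "spin": 0}, {"fingers": -1, "x": -0.0594, "y": 0.011, "z": 0.107, "spin": 0}, {"fingers": -1, "x": -0.0594, "y": 0.011, "z": 0.107, "spin": 0}, {"fingers": -1, "x": -0.0594, "y": 0.011, "z": 0.107, "spin": 0}, {"fingers": -1, "x": -0.0594, "y": 0.011, "z": 0.107, "spin": 0}]' --newtons 20

```text
time_s: 47.98
tcp_pos: [0.5008, 0.0503, 0.0692]
eef_rot: [180.0, 55.5, -164.9]
contact_force: [-0.4, -1.0, 0.6]
gripper_width: 0.0603
gripper_force: 25.9
```

```bash
python3 go.py "(.5,.055,.148)" "(.56,.057,.148)"
```

```text
t 47.975 q [ -32.5   19.5  -51.2 -119.   -44.1   69.5] p [0.5008 0.0503 0.0692] rot [ 180.    55.5 -164.9] zaxis [ 0.795  0.215 -0.567]
(.5,.055,.148) [-0.0652  0.0047 -0.0443]
(.56,.057,.148) [-0.0983 -0.009   0.0039]
```

>>> drive_tool --rows '[{"fingers": -1, "x": -0.02, "y": 0.001, "z": -0.014, "spin": 0}, {"fingers": -1, "x": -0.045, "y": 0.003, "z": -0.03, "spin": 0}, {"fingers": -1, "x": -0.069, "y": 0.005, "z": -0.047, "spin": 0}, {"fingers": -1, "x": -0.069, "y": 0.005, "z": -0.047, "spin": 0}, {"fingers": -1, "x": -0.069, "y": 0.005, "z": -0.047, "spin": 0}]'

```text
time_s: 48.6
tcp_pos: [0.4992, 0.0566, 0.1531]
eef_rot: [-179.9, 55.5, -164.6]
contact_force: [0.2, 0.9, -3.4]
gripper_width: 0.0599
gripper_force: 22.7
```

```bash
python3 go.py "(.6,.058,.153)" "(.692,.0605,.153)"
python3 - <<'E'
from plant import cams
from h import *
a=cams.capture("scene");hsv=cv2.cvtColor(a["pixels"],cv2.COLOR_RGB2HSV)
k,l,s,ce=cv2.connectedComponentsWithStats(cv2.inRange(hsv,(18,150,60),(30,255,255)))
for i in range(1,k):
    if s[i,4]>60: print(s[i],ce[i])
print(proj(a,(.5,.055,.0)),proj(a,(.5,.055,.085)))
E
```

```text
t 48.6 q [-11.1  -1.9 -41.8 -96.1 -21.5  22.3] p [0.4992 0.0566 0.1531] rot [-179.9   55.5 -164.6] zaxis [ 0.795  0.216 -0.566]
(.6,.058,.153) [-0.0552 -0.0253  0.0805]
(.692,.0605,.153) [-0.1058 -0.0471  0.1542]
[320 217  23  40 569] [332.56766257 237.15289982]
[183 328  23  32 520] [193.32692308 344.38461538]
(np.float64(331.17025603005925), np.float64(272.4093311562752)) (np.float64(331.5531864122323), np.float64(250.00939333323552))
```

The pail is lifted about 86 mm and upright. Going in over the hook tip.

>>> drive_tool --rows '[{"fingers": -1, "x": -0.014, "y": -0.006, "z": 0.02, "spin": 0}, {"fingers": -1, "x": -0.03, "y": -0.013, "z": 0.044, "spin": 0}, {"fingers": -1, "x": -0.046, "y": -0.021, "z": 0.068, "spin": 0}, {"fingers": -1, "x": -0.062, "y": -0.028, "z": 0.091, "spin": 0}, {"fingers": -1, "x": -0.076, "y": -0.034, "z": 0.111, "spin": 0}, {"fingers": -1, "x": -0.09, "y": -0.04, "z": 0.131, "spin": 0}, {"fingers": -1, "x": -0.1, "y": -0.0445, "z": 0.146, "spin": 0}, {"fingers": -1, "x": -0.1058, "y": -0.047, "z": 0.154, "spin": 0}, {"fingers": -1, "x": -0.1058, "y": -0.047, "z": 0.154, "spin": 0}]'

```text
time_s: 49.78
tcp_pos: [0.692, 0.0589, 0.1509]
eef_rot: [180.0, 55.3, -164.9]
contact_force: [-0.1, 0.6, -2.6]
gripper_width: 0.0598
gripper_force: 22.7
```

```bash
python3 go.py "(.695,.0595,.153)" "(.695,.0595,.12)" "(.695,.0595,.112)"
python3 - <<'E'
from plant import sensors,cams
from h import *
print(sensors.get_state()['contact_force'])
c=cams.capture("scene");np.savez("pics/s5.npz",**{k:np.array(v) for k,v in c.items()})
hsv=cv2.cvtColor(c["pixels"],cv2.COLOR_RGB2HSV)
k,l,s,ce=cv2.connectedComponentsWithStats(cv2.inRange(hsv,(18,150,60),(30,255,255)))
for i in range(1,k):
    if s[i,4]>20: print(s[i],ce[i])
# bright/grey bail near expected peak
for z in(.245,.25): print("exp bail peak px",proj(c,(.693,.06,z)))
E
```

```text
t 49.775 q [ -2.5  13.9 -22.  -89.9 -14.5  10.2] p [0.692  0.0589 0.1509] rot [ 180.    55.3 -164.9] zaxis [ 0.794  0.215 -0.569]
(.695,.0595,.153) [-0.0035 -0.0002  0.0013]
(.695,.0595,.12) [ 0.0236 -0.0002  0.0201]
(.695,.0595,.112) [ 0.0302 -0.0002  0.0247]
[-0.1044067   0.63359912 -2.56462369]
[381 249   6   8  28] [383.57142857 252.64285714]
[391 256  14  12  24] [397.25 261.75]
[391 280  10   9  37] [396.32432432 284.86486486]
[183 328  23  33 515] [193.41747573 344.36699029]
exp bail peak px (np.float64(397.0043712876231), np.float64(233.3674831822388))
exp bail peak px (np.float64(397.18271819095617), np.float64(231.77680453378986))
```

>>> drive_tool --rows '[{"fingers": -1, "x": 0.006, "y": 0, "z": 0.008, "spin": 0}, {"fingers": -1, "x": 0.012, "y": 0, "z": 0.012, "spin": 0}, {"fingers": -1, "x": 0.018, "y": 0, "z": 0.016, "spin": 0}, {"fingers": -1, "x": 0.0215, "y": 0, "z": 0.0186, "spin": 0}, {"fingers": -1, "x": 0.0215, "y": 0, "z": 0.0186, "spin": 0}]'

```text
time_s: 50.45
tcp_pos: [0.6946, 0.0593, 0.1239]
eef_rot: [180.0, 55.4, -164.9]
contact_force: [-0.4, 0.5, -2.4]
gripper_width: 0.0594
gripper_force: 22.7
```

```bash
python3 go.py "(.695,.0595,.116)" "(.695,.0565,.112)"
```

```text
t 50.45 q [  -7.9   17.4  -23.4 -101.6  -19.1   25.8] p [0.6946 0.0593 0.1239] rot [ 180.    55.4 -164.9] zaxis [ 0.795  0.214 -0.568]
(.695,.0595,.116) [0.0063 0.0001 0.0048]
(.695,.0565,.112) [ 0.01   -0.0028  0.0064]
```

>>> drive_tool --rows '[{"fingers": -1, "x": 0.0033, "y": 0, "z": 0.0023, "spin": 0}, {"fingers": -1, "x": 0.0063, "y": 0, "z": 0.0046, "spin": 0}, {"fingers": -1, "x": 0.0063, "y": 0, "z": 0.0046, "spin": 0}]'

```text
time_s: 50.82
tcp_pos: [0.699, 0.0601, 0.1215]
eef_rot: [-179.9, 56.0, -164.7]
contact_force: [-0.5, -2.7, 13.2]
gripper_width: 0.0597
gripper_force: 20.9
```

>>> drive_tool --rows '[{"fingers": -1, "x": 0.0016, "y": 0, "z": 0.0011, "spin": 0}, {"fingers": -1, "x": 0.0033, "y": 0, "z": 0.0022, "spin": 0}, {"fingers": -1, "x": 0.0033, "y": 0, "z": 0.0022, "spin": 0}]'

```text
time_s: 51.2
tcp_pos: [0.701, 0.0604, 0.1208]
eef_rot: [-179.8, 56.3, -164.6]
contact_force: [-1.1, -3.2, 23.1]
gripper_width: 0.0597
gripper_force: 19.8
```

The hook carries the load: Fz rises at TCP z of about 0.122, where the bail slope is expected to touch. I'll unload slightly, then let go.

>>> drive_tool --rows '[{"fingers": -1, "x": -0.0035, "y": 0, "z": -0.0025, "spin": 0}, {"fingers": -1, "x": -0.006, "y": 0, "z": -0.0045, "spin": 0}, {"fingers": -1, "x": -0.006, "y": 0, "z": -0.0045, "spin": 0}]'

```text
time_s: 51.58
tcp_pos: [0.6958, 0.06, 0.1214]
eef_rot: [-179.9, 55.6, -164.8]
contact_force: [1.4, -3.4, 5.7]
gripper_width: 0.0595
gripper_force: 19.9
```

>>> drive_tool --rows '[{"fingers": 0.45, "x": 0, "y": 0, "z": 0, "spin": 0}, {"fingers": 0.6, "x": 0, "y": 0, "z": 0, "spin": 0}, {"fingers": 0.8, "x": 0, "y": 0, "z": 0, "spin": 0}, {"fingers": 1, "x": 0, "y": 0, "z": 0, "spin": 0}, {"fingers": 1, "x": 0, "y": 0, "z": 0, "spin": 0}, {"fingers": 1, "x": 0, "y": 0, "z": 0, "spin": 0}]'

```text
time_s: 52.32
tcp_pos: [0.6952, 0.0601, 0.1201]
eef_rot: [-180.0, 55.5, -164.8]
contact_force: [0.2, -0.3, -0.4]
gripper_width: 0.0875
gripper_force: 0.0
```

```bash
python3 go.py
python3 - <<'E'
from plant import sensors
s=sensors.get_state();print(s['contact_force'],s['gripper_force'],s['gripper_width'])
E
```

```text
t 52.325 q [  -8.5   17.9  -23.7 -103.2  -19.8   27.9] p [0.6952 0.0601 0.1201] rot [-180.    55.5 -164.8] zaxis [ 0.795  0.215 -0.567]
[ 0.1820452  -0.27342844 -0.44864121] 0.0 0.08754100067580878
```

```bash
python3 - <<'E'
from plant import cams
from h import *
a=cams.capture("scene");hsv=cv2.cvtColor(a["pixels"],cv2.COLOR_RGB2HSV)
m=cv2.inRange(hsv,(18,140,50),(30,255,255))[200:330,340:460];ys,xs=np.nonzero(m)
print("yellow",len(xs),xs.min()+340,xs.max()+340,ys.min()+200,ys.max()+200,xs.mean()+340,ys.mean()+200)
P=[(.698+.03*np.cos(t),.054+.03*np.sin(t),z) for t in np.linspace(0,6.28,24) for z in(.049,.139)]
q=np.array([proj(a,p) for p in P]);print("expect",q.min(0),q.max(0))
for name,z in(("seat",.049),):
    pass
for r in range(205,320,5):
    x=np.nonzero(m[r-200])[0]
    if len(x):print(r,x.min()+340,x.max()+340,len(x))
E
python3 go.py
```

```text
yellow 194 375 402 246 299 393.24226804123714 285.5103092783505
expect [379.37943501 259.436284  ] [405.79424629 300.99676149]
250 375 378 4
265 393 394 2
280 400 401 2
285 396 401 6
290 393 400 8
295 387 399 13
t 52.375 q [  -8.5   17.9  -23.7 -103.2  -19.8   27.9] p [0.6952 0.0601 0.1202] rot [-180.    55.5 -164.8] zaxis [ 0.795  0.215 -0.567]
```

The pail's bottom edge is at row 299, against 301 expected when seated, so it hangs. I'll retreat along the tool axis.

>>> drive_tool --rows '[{"fingers": 1, "x": 0, "y": 0, "z": -0.01, "spin": 0}, {"fingers": 1, "x": 0, "y": 0, "z": -0.025, "spin": 0}, {"fingers": 1, "x": 0, "y": 0, "z": -0.045, "spin": 0}, {"fingers": 1, "x": 0, "y": 0, "z": -0.07, "spin": 0}, {"fingers": 1, "x": 0, "y": 0, "z": -0.1, "spin": 0}, {"fingers": 1, "x": 0, "y": 0, "z": -0.13, "spin": 0}, {"fingers": 1, "x": 0, "y": 0, "z": -0.165, "spin": 0}, {"fingers": 1, "x": 0, "y": 0, "z": -0.2, "spin": 0}, {"fingers": 1, "x": 0, "y": 0, "z": -0.2, "spin": 0}]'

```text
time_s: 53.5
tcp_pos: [0.5366, 0.0116, 0.2283]
eef_rot: [179.5, 56.4, -164.6]
contact_force: [0.3, -0.1, -1.4]
gripper_width: 0.0876
gripper_force: 0.0
```

```bash
cat > chk.py <<'E'
from plant import cams
from h import *
for n in("scene","top"):
    a=cams.capture(n);hsv=cv2.cvtColor(a["pixels"],cv2.COLOR_RGB2HSV)
    m=cv2.inRange(hsv,(18,140,50),(30,255,255));b=np.zeros_like(m)
    P=[(.698+.03*np.cos(t),.054+.03*np.sin(t),z) for t in np.linspace(0,6.28,24) for z in(.049,.139)]
    q=np.array([proj(a,p) for p in P]);l=(q.min(0)-25).astype(int);h=(q.max(0)+25).astype(int)
    ys,xs=np.nonzero(m[l[1]:h[1],l[0]:h[0]]);print(n,len(xs),"got",xs.min()+l[0],ys.min()+l[1],xs.max()+l[0],ys.max()+l[1],"mean",(xs.mean()+l[0]).round(1),(ys.mean()+l[1]).round(1),"exp",q.min(0).round(0),q.max(0).round(0))
    if n=="top":
        B=cv2.inRange(hsv,(105,120,40),(125,255,255));B[:,270:]=0;B[:170]=0;ys,xs=np.nonzero(B);
        k,l,s,ce=cv2.connectedComponentsWithStats(B);i=1+s[1:,4].argmax();print("door",s[i],ce[i])
E
python3 chk.py; python3 go.py
```

```text
scene 204 got 386 262 401 299 mean 394.1 289.1 exp [379. 259.] [406. 301.]
top 318 got 278 170 300 200 mean 289.9 189.1 exp [278. 168.] [301. 199.]
door [194 183  38 127 901] [210.00110988 240.49056604]
t 53.6 q [ 11.7  -8.5 -39.5 -51.4  -4.4 -36.7] p [0.5382 0.0118 0.2271] rot [ 179.4   56.3 -164.8] zaxis [ 0.8    0.228 -0.555]
```

The pail's outline matches the seated pose in both views. I'll wait a moment for it to settle, check it is still, and hand in.

>>> drive_tool --rows '[{"fingers": 1, "x": 0, "y": 0, "z": -0.03, "spin": 0}, {"fingers": 1, "x": 0, "y": 0, "z": -0.05, "spin": 0}, {"fingers": 1, "x": 0, "y": 0, "z": -0.05, "spin": 0}, {"fingers": 1, "x": 0, "y": 0, "z": -0.05, "spin": 0}, {"fingers": 1, "x": 0, "y": 0, "z": -0.05, "spin": 0}, {"fingers": 1, "x": 0, "y": 0, "z": -0.05, "spin": 0}, {"fingers": 1, "x": 0, "y": 0, "z": -0.05, "spin": 0}, {"fingers": 1, "x": 0, "y": 0, "z": -0.05, "spin": 0}, {"fingers": 1, "x": 0, "y": 0, "z": -0.05, "spin": 0}, {"fingers": 1, "x": 0, "y": 0, "z": -0.05, "spin": 0}]'

```text
time_s: 54.85
tcp_pos: [0.5065, -0.0023, 0.2535]
eef_rot: [178.3, 57.7, -164.6]
contact_force: [0.9, -0.0, -0.6]
gripper_width: 0.0878
gripper_force: 0.0
```

>>> drive_tool --rows '[{"fingers": 1, "x": 0, "y": 0, "z": 0, "spin": 0}, {"fingers": 1, "x": 0, "y": 0, "z": 0, "spin": 0}, {"fingers": 1, "x": 0, "y": 0, "z": 0, "spin": 0}, {"fingers": 1, "x": 0, "y": 0, "z": 0, "spin": 0}, {"fingers": 1, "x": 0, "y": 0, "z": 0, "spin": 0}, {"fingers": 1, "x": 0, "y": 0, "z": 0, "spin": 0}, {"fingers": 1, "x": 0, "y": 0, "z": 0, "spin": 0}, {"fingers": 1, "x": 0, "y": 0, "z": 0, "spin": 0}, {"fingers": 1, "x": 0, "y": 0, "z": 0, "spin": 0}, {"fingers": 1, "x": 0, "y": 0, "z": 0, "spin": 0}]'

```text
time_s: 56.1
tcp_pos: [0.5065, -0.0023, 0.2534]
eef_rot: [178.3, 57.7, -164.6]
contact_force: [0.3, -0.1, -0.2]
gripper_width: 0.0875
gripper_force: 0.0
```

>>> drive_tool --rows '[{"fingers": 1, "x": 0, "y": 0, "z": 0, "spin": 0}, {"fingers": 1, "x": 0, "y": 0, "z": 0, "spin": 0}, {"fingers": 1, "x": 0, "y": 0, "z": 0, "spin": 0}, {"fingers": 1, "x": 0, "y": 0, "z": 0, "spin": 0}, {"fingers": 1, "x": 0, "y": 0, "z": 0, "spin": 0}, {"fingers": 1, "x": 0, "y": 0, "z": 0, "spin": 0}, {"fingers": 1, "x": 0, "y": 0, "z": 0, "spin": 0}, {"fingers": 1, "x": 0, "y": 0, "z": 0, "spin": 0}]'

```text
time_s: 57.1
tcp_pos: [0.5065, -0.0023, 0.2534]
eef_rot: [178.3, 57.7, -164.6]
contact_force: [1.6, 0.0, 1.0]
gripper_width: 0.0875
gripper_force: 0.0
```

```bash
for i in 1 2 3 4 5; do python3 chk.py; done; python3 go.py
```

```text
scene 204 got 386 262 401 299 mean 394.2 289.0 exp [379. 259.] [406. 301.]
top 319 got 278 170 300 200 mean 290.0 189.0 exp [278. 168.] [301. 199.]
door [ 194  183   37  127 1060] [209.62641509 244.99622642]
scene 201 got 386 262 401 299 mean 394.2 289.1 exp [379. 259.] [406. 301.]
top 319 got 278 170 300 200 mean 289.9 189.1 exp [278. 168.] [301. 199.]
door [ 194  183   37  127 1058] [209.6294896  245.04820416]
scene 202 got 386 262 401 299 mean 394.2 289.2 exp [379. 259.] [406. 301.]
top 319 got 278 170 300 200 mean 289.9 189.0 exp [278. 168.] [301. 199.]
door [ 194  183   37  127 1064] [209.57988722 245.2462406 ]
scene 199 got 386 262 401 299 mean 394.3 289.0 exp [379. 259.] [406. 301.]
top 316 got 278 170 300 200 mean 290.0 189.0 exp [278. 168.] [301. 199.]
door [ 194  183   37  127 1076] [209.6366171  245.22304833]
scene 202 got 386 262 401 299 mean 394.2 289.2 exp [379. 259.] [406. 301.]
top 317 got 278 170 300 200 mean 289.9 189.0 exp [278. 168.] [301. 199.]
door [ 194  183   37  127 1054] [209.60531309 245.13282732]
t 57.6 q [  5.8 -14.1 -39.5 -53.1 -12.3 -32.4] p [ 0.5065 -0.0023  0.2534] rot [ 178.3   57.7 -164.6] zaxis [ 0.806  0.254 -0.534]
```

The pail is still, the door is open, and the robot touches nothing. Handing in.

```bash
python3 -c "
from plant import r
print(r.close_job())"
```

```text
the job is handed in; nothing more can be done
None
```

The job is handed in at about 58 s of the 67 s allowed: the door stands open past square and the camera checks showed the pail hanging still on the hook with the robot clear, but the hand-in returned no verdict.

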